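Change the lino block in the cam-clamped carving slope

TASK

The carved red-brown lino block clamped in the sloping carving board is finished. Swing the cam lever back to free it, lift it out and lay it flat on the brown kraft pad, then set the grey uncut block in its place, flat on the board, square and centred between the lower fence and the cork-faced jaw, and turn the cam until its high point bears squarely on the sprung jaw bar so that the block is clamped. Do not disturb the ink bottle, the glue stick, the eraser or the water bottle.

Things in the scene. Friction and masses are not known exactly. Their poses are not given: they have to be found in the camera images.
- seat (a point): Centre of the seat, on the upper surface of the fixed sloping plywood board. z: the board's normal, 25 degrees from vertical, leaning to the low edge; x up the slope; y across. Surface x -64..136, y -75..75 mm. Dark wooden lower fence: face at x = -42 mm, 130 mm wide, 12 mm high. A clamped block fills x -42..42 mm; the board beside it (y 30 to 75 mm each side) is bare.
- cam_axis (a point): On the cam's axis, on the top face of the steel cam disc, 18 mm over the board at x = 89.5 mm, y = 0 of the seat; same axes as the seat. The disc, radius 18 mm, is centred 6 mm off the axis. A red dot marks its high point; it meets the red index line on the steel jaw bar when the high point bears squarely.
- cam (a joint): Cam and 60 mm lever, rad, 0 to 3.50 (stops), growing clockwise seen from above. 0: lever along +y of the seat, jaw fully back; 1.571: up the slope (+x); 3.142: along -y, high point square on the jaw bar; beyond, it falls off again. Starts near 3.14. Friction holds it; 2 to 4 N at the handle turn it. The block is free below 2.15; the seat is 5 mm longer than the block at 1.25, 9 mm at 0.
- lever_handle (a point): Centre of the red upright handle on the end of the cam lever: a cylinder 18 mm in diameter, 42 mm long along the board's normal (its z). It spins freely on its pin, so it can be pinched and led round without turning the tool. Its centre stands 48 mm over the board, 60 mm from the cam's axis; the steel lever lies 21 mm below this centre.
- jaw (a joint): Travel of the steel jaw bar (the sprung follower) in m: 0 fully back (up the slope), 0.012 pushed down the slope by the cam's high point. A return spring of about 5 N keeps it on the cam.
- jaw_pad (a joint): How far the cork-faced pad in front of the jaw bar (56 mm wide, centred on the seat, 19 mm high) is pressed back on its two springs, m: 0 free, about 0.0025 with a block clamped at the high point (about 5 N per mm).
- cut_block_mid (a point): Centre (half-way up) of the finished block: 84 x 60 x 23 mm (x, y, z), pale wood with a red-brown lino face carved with pale leaves and border; 0.11 kg. It starts clamped in the seat with its long side along the slope and its z along the board's normal. It can be grasped across its 60 mm sides.
- fresh_block_mid (a point): Centre (half-way up) of the uncut block: 84 x 60 x 23 mm (x, y, z), pale wood with a smooth grey lino face bearing a thin pencil drawing; 0.11 kg. It starts lying flat on the table, grey side up. Both ends are alike: either may face the fence. It can be grasped across its 60 mm sides.
- kraft_pad: Brown kraft sketch pad lying flat, 170 x 190 x 9 mm (x, y, z); origin at the centre of its underside. It stays put. The eraser lies on it.
- eraser: Blue and white eraser, 23 x 60 x 13 mm (x, y, z), lying on the kraft pad; origin at the centre of its underside. Bystander.
- red_ink: Round dark-red ink bottle with a white cap, 43 mm across, 60 mm high, standing near one end of the grey block; origin at the centre of its underside. Bystander.
- glue_stick: Yellow glue stick with a blue cap, 26 mm across, 89 mm high, standing near the other end of the grey block; origin at the centre of its underside. Bystander.
- water_bottle: Clear water bottle with a yellow cap, 65 mm across, 205 mm high, standing behind the top of the sloping board; origin at the centre of its underside. Bystander.
Not all that is in view belongs to the job. What is shaped like the part that bears cut_block_mid but orange is not meant.

How it is judged:
On the way, in this order (a step that is already met when the one before it is completed fails the run):
1. the cam is backed off so far that the carved block, still in the seat, is free (value of joint cam below 2.15 rad and distance between cut_block_mid and seat below 0.03 m), for 0.2 s.
2. the carved block is lifted clear of the board (distance between cut_block_mid and seat above 0.12 m), for 0.1 s.
3. the grey block lies in the seat, between fence and jaw, with the cam still backed off (x of fresh_block_mid in the frame of seat between -0.01 and 0.01 m and y of fresh_block_mid in the frame of seat between -0.015 and 0.015 m and z of fresh_block_mid in the frame of seat between 0.0075 and 0.0155 m and value of joint cam below 2.15 rad), for 0.2 s.
At the end, for the whole second after the job is handed in: Grey block flat in the seat, within 4 mm along and 12 mm across the slope, square within 4 degrees; cam within 0.22 rad of its high point, jaw pad pressed back over 1.2 mm; carved block flat on the kraft pad, its centre within 80 mm (x) and 90 mm (y) of the pad's; all at rest (x of fresh_block_mid in the frame of seat between -0.004 and 0.004 m and y of fresh_block_mid in the frame of seat between -0.012 and 0.012 m and z of fresh_block_mid in the frame of seat between 0.0085 and 0.0145 m and angle between the x axis of fresh_block_mid and the x axis of seat, either way round below 0.07 rad and angle between the z axis of fresh_block_mid and the z axis of seat, either way round below 0.06 rad and value of joint cam between 2.9216 and 3.3616 rad and value of joint jaw_pad above 0.0012 m and x of cut_block_mid in the frame of kraft_pad between -0.08 and 0.08 m and y of cut_block_mid in the frame of kraft_pad between -0.09 and 0.09 m and z of cut_block_mid in the frame of kraft_pad between 0.0175 and 0.0235 m and angle between cut_block_mid's own z axis and vertical below 0.06 rad and linear speed of each of cut_block, fresh_block below 0.02 m/s and velocity of joint cam below 0.05 rad/s); the robot touches nothing.
It fails at once if the ink bottle is shifted more than 25 mm or knocked over (distance of red_ink from where it was at the start of the episode above 0.025 m or angle between red_ink's own z axis and vertical above 0.35 rad).
It fails at once if the glue stick is shifted more than 25 mm or knocked over (distance of glue_stick from where it was at the start of the episode above 0.025 m or angle between glue_stick's own z axis and vertical above 0.35 rad).
It fails at once if the eraser is shifted more than 25 mm or knocked over (distance of eraser from where it was at the start of the episode above 0.025 m or angle between eraser's own z axis and vertical above 0.35 rad).
It fails at once if the water bottle is shifted more than 25 mm or knocked over (distance of water_bottle from where it was at the start of the episode above 0.025 m or angle between water_bottle's own z axis and vertical above 0.35 rad).
It also fails if it takes over 70 s, if anything falls off the work surface, if the arm or the gripper's body presses on something with over 40 N, if the wrist force passes 120 N, or if a joint passes its speed limit or range.

ROBOT

A 6-joint arm with a two-finger parallel gripper is mounted at the origin on a cart in front of the work surface, level with it; the furniture and walls round the work are solid. World frame = base frame: x ahead of the robot, y to its left, z up, the work surface at z = 0. Lengths are in m, angles in rad, forces in N, time in s.
With the tool pointing down it reaches from about 0.425 to 0.95 m from the base axis. Payload 3.5 kg.
Tool frame: the origin (TCP) lies midway between the tips of the shut fingers; the grasp point (between the pads) lies 19 mm behind it (arm.hold_point_z is the distance from the TCP to the grasp point, in m); z points along the fingers, y is the direction in which the jaws open and shut (so a half turn about z gives the same grasp; the last joint's range is limited). The gripper opens to 85 mm and grips with 20 to 120 N. Pads are 22 mm wide; open, the fingers measure 114 mm over their backs; the gripper's body (76 mm by 85 mm) begins 54 mm behind the grasp point. The pads swing forward as they close: fully open they stand 13 mm farther back than shut.
Start: joints at [-1.283, 0.286, 1.577, -0, 1.279, -0.15], TCP at [0.286, -0.611, 0.231] pointing down, gripper open.
Joint ranges: [-2.77, 2.77], [-0.9, 2.22], [0.21, 2.48], [-1.53, 4.67], [0.24, 2.81], [-2.84, 2.84]. Speed limits (rad/s): [2.79, 2.79, 3.14, 3.14, 3.14, 3.14].

INTERFACE

Orientations are given as [roll, pitch, yaw] about the fixed x, y, z axes, in that order (R = Rz(yaw) Ry(pitch) Rx(roll)).
In Python, from cell import arm gives the robot as it stands.
- The arm moves only by the shell command python3 -m pendant 'ROWS' [OPENING]. ROWS is JSON, a list of rows, each a list of 6 numbers: the shift along the tool's x, y, z in mm, then the turn, a rotation vector about the tool's x, y, z in rad. In form: [[dx, dy, dz, ax, ay, az], ...]. A call has 1 to 12 rows; each row shifts and turns the commanded pose from where the row before left it, along the tool's axes as they then stand; what a row does not reach is not made up. A row lasts 1/10 s, in which the tool goes at most 50 mm and 8.59 degrees, less where a joint would pass 70% of its speed; a pose out of reach is approached as far as the arm can. A call with a gripper value outside its range is refused whole. OPENING is the opening, from 0 (shut) to 1 (fully open), set as the call begins (- or left out, the last holds). The fingers move at their own pace and stop on an object; the grip force is fixed at half the most. Time passes only in rows, so rows that do not move let the fingers close. It gives the time, the measured TCP pose, the force and the opening at its end, in the units of the state.
- arm.get_state(): the state, without advancing time (a new reading comes with each control period).
- arm.snapshot(name): name is "scene" or "top" or "wrist"; returns a dict with "pixels" (400x640x3 uint8, red, green, blue), "fx", "fy", "cx", "cy" (pixels), "pose" (4x4, takes a point from camera to world coordinates). Camera axes: x right, y up, looking along -z (the intrinsics and any distortion apply to the point x, -y, -z); pixel columns grow to the right and rows downward; lengths in m; the calibration is good to about 2 mm. A picture is of the moment at which its call begins. There is no depth.
- arm.hand_in(): hands the job in, once; it reports no verdict.
Trained networks look in a picture, given as the dict that the camera call returned (one of the last four; its "shot" number tells which), for a name from the list of things; names that differ only in an ending like _2 or _b are one class to them, and where a whole thing is asked for, a point or a joint stands for the part that bears it (a point fixed in the world has none). Each returns a list of dicts, best first, with "score" (0 to 1); they miss things now and then, are a little off and sometimes report something else, mostly with a low value. They report only what shows in the picture. A call takes as long as a camera call. They do not tell look-alikes from the thing itself.
- arm.look_for(picture, thing): "pixel" ([column, row] in pixels, amid what is visible of it).
- arm.masks_of(picture, thing): "region" (400x640 bool, what is visible of it) and "pixel" ([column, row] in pixels, amid what is visible of it).
The state is a dict: "time_s": time; "qpos": joint angles; "dq": joint speeds; "joint_efforts": joint torques, N m; "tool_pos": TCP position; "orientation": TCP orientation; "contact_force": force on the tool from outside, world axes, zero at the start; "wrist_torque": the same for the moment, N m; "opening": finger opening in m.
Only numpy, scipy, OpenCV 4.12 (cv2) and the standard library are available. Lean on these libraries where they do the work, as an engineer would, in place of code of your own. Each camera call takes 0.05 s, during which the arm holds its last target.

## Working session

There is one attempt and no reset: what is moved stays moved. The work goes in short steps, Python scripts to look and compute and a shell command to move; the robot and the scene stay as the last step left them, time stands still between calls to the robot, and variables do not carry over. Pictures are saved under pics/ and viewed, and the job is handed in when it is done.

```bash
ls; mkdir -p pics
cat > h.py <<'E'
import numpy as np, cv2
from cell import arm
from scipy.spatial.transform import Rotation as R
def save(p,name): cv2.imwrite('pics/'+name,cv2.cvtColor(p['pixels'],cv2.COLOR_RGB2BGR))
def ray(p,px):
    u,v=px; d=np.array([(u-p['cx'])/p['fx'],-(v-p['cy'])/p['fy'],-1.0])
    T=np.array(p['pose']); return T[:3,3],T[:3,:3]@d
def onz(p,px,z):
    o,d=ray(p,px); return o+d*(z-o[2])/d[2]
def proj(p,X):
    T=np.array(p['pose']); c=T[:3,:3].T@(np.array(X)-T[:3,3])
    return np.array([p['cx']+p['fx']*c[0]/-c[2], p['cy']+p['fy']*c[1]/c[2]])
E
python3 - <<'E'
from h import *
for n in ['scene','top','wrist']:
    p=arm.snapshot(n); save(p,n+'0.png'); print(n,{k:v for k,v in p.items() if k!='pixels'})
    for t in ['cut_block_mid','fresh_block_mid','kraft_pad','eraser','red_ink','glue_stick','water_bottle','lever_handle','cam_axis','jaw','jaw_pad']:
        try: print(t,[(np.round(q['pixel']).tolist(),round(q['score'],2)) for q in arm.look_for(p,t)])
        except Exception as e: print(t,e)
E
```

```text
pics
scene {'fx': 378.61908556157067, 'fy': 378.61908556157067, 'cx': 329.0283072884608, 'cy': 205.19998522061985, 'pose': array([[ 0.71995848,  0.32041928, -0.61562267, -0.09924763],
       [-0.69400098,  0.33844083, -0.63546868, -0.77475257],
       [ 0.00473543,  0.8847538 ,  0.46603464,  0.6452527 ],
       [ 0.        ,  0.        ,  0.        ,  1.        ]]), 'shot': 1}
cut_block_mid [([253.0, 206.0], 0.63), ([275.0, 215.0], 0.59)]
fresh_block_mid [([389.0, 289.0], 0.98)]
kraft_pad [([313.0, 260.0], 0.59)]
eraser [([331.0, 247.0], 0.71), ([386.0, 287.0], 0.34)]
red_ink [([400.0, 267.0], 0.56)]
glue_stick [([331.0, 249.0], 0.51)]
water_bottle [([324.0, 183.0], 0.56)]
lever_handle [([388.0, 289.0], 0.73), ([306.0, 193.0], 0.43)]
cam_axis [([291.0, 208.0], 0.93)]
jaw [([284.0, 201.0], 0.65)]
jaw_pad []
top {'fx': 379.82690625894196, 'fy': 379.82690625894196, 'cx': 325.0859112461018, 'cy': 199.84002276048557, 'pose': array([[ 0.00949319,  0.99545896, -0.09471715,  0.50732192],
       [-0.9999066 ,  0.00851866, -0.01068786, -0.03992558],
       [-0.00983246,  0.09480977,  0.9954468
[... 466 characters left out ...]
[274.0, 209.0], 0.96)]
jaw [([270.0, 212.0], 0.79)]
jaw_pad [([268.0, 216.0], 0.64)]
wrist {'fx': 349.90607462135966, 'fy': 349.90607462135966, 'cx': 319.8999648185234, 'cy': 196.3468841942301, 'pose': array([[ 4.25208963e-01,  8.63956415e-01,  2.69771478e-01,
         3.55006027e-01],
       [-9.05094949e-01,  4.05655868e-01,  1.27461565e-01,
        -5.77993001e-01],
       [ 6.86853710e-04, -2.98366602e-01,  9.54451098e-01,
         3.74526037e-01],
       [ 0.00000000e+00,  0.00000000e+00,  0.00000000e+00,
         1.00000000e+00]]), 'shot': 3}
cut_block_mid []
fresh_block_mid []
kraft_pad []
eraser []
red_ink []
glue_stick []
water_bottle []
lever_handle []
cam_axis []
jaw []
jaw_pad []
```

Run:
```python
import cv2
a=cv2.imread('pics/top0.png')[120:300,170:490]; cv2.imwrite('pics/top0c.png',cv2.resize(a,None,fx=2.5,fy=2.5,interpolation=cv2.INTER_CUBIC))
a=cv2.imread('pics/scene0.png')[140:320,210:450]; cv2.imwrite('pics/scene0c.png',cv2.resize(a,None,fx=3.3,fy=3.3,interpolation=cv2.INTER_CUBIC))
```

```text
(no output)
```

View pics/top0c.png

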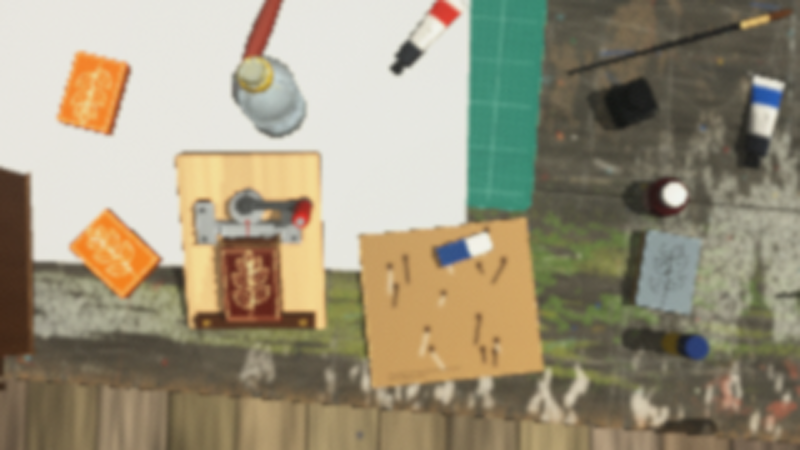

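View pics/scene0c.png

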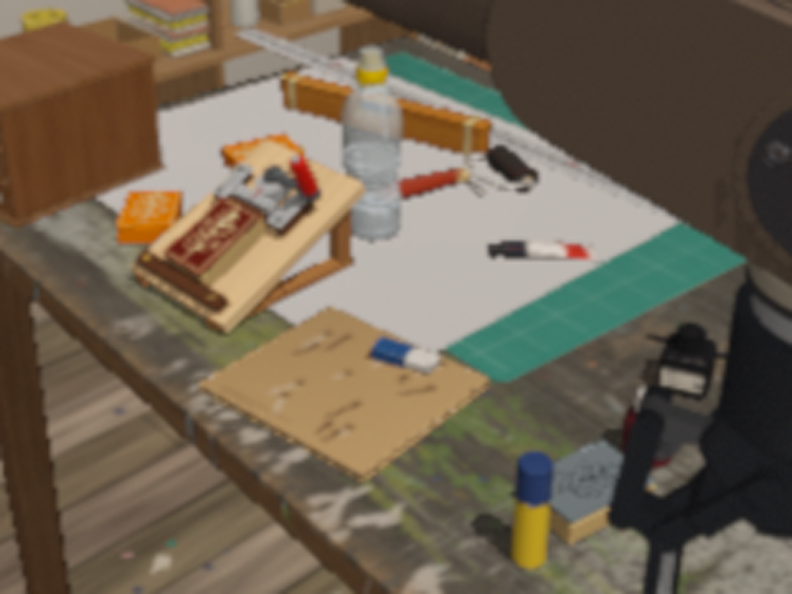

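View pics/top0.png

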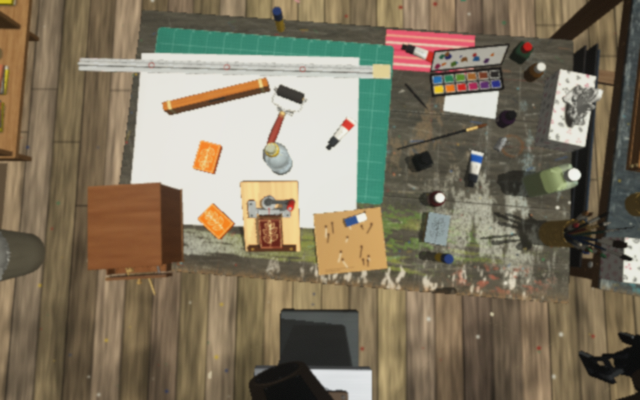

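```bash
cat >> h.py <<'E'
def seatR(yaw): return R.from_euler('z',yaw).as_matrix()@R.from_euler('y',-np.radians(25)).as_matrix()
E
python3 - <<'E'
from h import *
from scipy.optimize import least_squares
s=arm.snapshot('scene');t=arm.snapshot('top')
C=np.array([[136,75,0],[136,-75,0],[-64,-75,0],[-64,75,0]])/1e3
pt=[(240.8,181.2),(298.8,180.8),(300.4,251.2),(245.5,251.2)]
ps=[(290.3,182.4),(320.6,196),(278.2,239.4),(250.9,222.4)]
def f(q):
    M=seatR(q[3]); r=[]
    for c,a,b in zip(C,pt,ps):
        X=M@c+q[:3]; r+=list(proj(t,X)-a)+list(proj(s,X)-b)
    return np.array(r)
o=least_squares(f,[0.45,0.1,0.08,0],loss='soft_l1'); print(o.x,f(o.x).round(1))
for n,px,z in [('fresh',(438,230),.023),('pad',(348,243),.009),('eraser',(355.5,220),.022),('ink',(439,198),.06),('glue',(447,258),.089),('water',(274,152),.2)]:
    print(n,onz(t,px,z).round(4))
for n in ['fresh_block_mid']:
    print(n,onz(s,(389,289),.023))
# fresh mask
for p,nm in((t,'fresh_block_mid'),(t,'kraft_pad'),(t,'eraser'),(t,'red_ink'),(t,'glue_stick'),(t,'water_bottle')):
    m=arm.masks_of(p,nm)
    for k in m[:2]:
        c,_=cv2.findContours(k['region'].astype('uint8'),0,1); c=max(c,key=cv2.contourArea)
        print(nm,k['score'],cv2.minAreaRect(c))
E
```

```text
[0.52416466 0.1126344  0.03850103 0.01328779] [-0.1 -0.   0.3  0.2 -0.1  0.1 -0.6  0.3  0.5 -0.8 -0.9 -0.1  1.2 -0.7
 -1.6 -0.8]
fresh [ 0.5265 -0.3383  0.023 ]
pad [ 0.4886 -0.0931  0.009 ]
eraser [ 0.5519 -0.1129  0.022 ]
ink [ 0.6107 -0.332   0.06  ]
glue [ 0.4545 -0.341   0.089 ]
water [0.7007 0.0893 0.2   ]
fresh_block_mid [ 0.52077886 -0.35060307  0.023     ]
fresh_block_mid 0.85 ((436.3918762207031, 228.14865112304688), (23.837854385375977, 32.05780029296875), 9.462322235107422)
kraft_pad 0.93 ((349.89111328125, 239.910888671875), (62.48834228515625, 68.85657501220703), 84.2894058227539)
red_ink 0.61 ((436.0, 198.0), (14.0, 16.0), 90.0)
glue_stick 0.45 ((444.5, 258.5), (11.0, 19.0), 90.0)
water_bottle 0.69 ((278.1885070800781, 157.42623901367188), (33.67369842529297, 25.607376098632812), 50.194427490234375)
```

```bash
cat >> h.py <<'E'
def tool():
    s=arm.get_state(); return np.array(s['tool_pos']),R.from_euler('xyz',s['orientation']).as_matrix(),s
def delta(P,M,Pt,Mt):
    """tool-frame shift mm and rotvec to go from P,M to Pt,Mt"""
    return (M.T@(np.array(Pt)-P)*1e3).round(1),R.from_matrix(M.T@Mt).as_rotvec().round(4)
E
python3 - <<'E'
from h import *
P,M,s=tool(); print(P,s['orientation'],s['qpos'],s['opening'],s['contact_force']); print(M.round(3))
p=arm.snapshot('wrist'); T=np.array(p['pose'])
print('cam in tool',(M.T@(T[:3,3]-P)).round(4)); print((M.T@T[:3,:3]).round(3))
sR=seatR(.013)
for sg in (1,-1):
    Mt=np.c_[-sg*sR[:,0],sg*sR[:,1],-sR[:,2]]
    print(sg,delta(P,M,[.5,.1,.32],Mt))
E
```

```text
[ 0.28619105 -0.61131189  0.23130989] [-3.14156287e+00  1.38415065e-05  4.37814451e-01] [-1.28298452e+00  2.86325333e-01  1.57669644e+00 -1.89393286e-05
  1.27859826e+00 -1.49997191e-01] 0.08551146859805989 [-0.34529016 -0.05196958 -0.68361825]
[[ 0.906  0.424 -0.   ]
 [ 0.424 -0.906  0.   ]
 [-0.    -0.    -1.   ]]
cam in tool [ 0.0764 -0.001  -0.1432]
[[ 0.001  0.954  0.298]
 [ 1.    -0.001 -0.001]
 [-0.001  0.298 -0.954]]
1 (array([ 495.2, -553.6,  -88.7]), array([-0.5896, -0.1272, -2.6595]))
-1 (array([ 495.2, -553.6,  -88.7]), array([-0.0927,  0.4297,  0.418 ]))
```

View pics/wrist0.png

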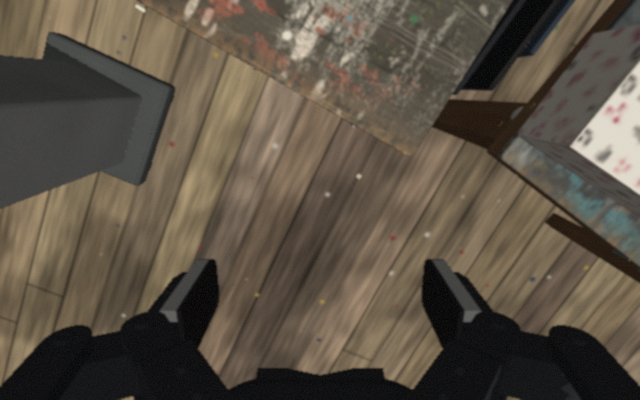

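```bash
cat >> h.py <<'E'
import json
from scipy.spatial.transform import Slerp
def MS(sR,sg=-1): return np.c_[-sg*sR[:,0],sg*sR[:,1],-sR[:,2]]
def plan(P,M,wps,vmax=46,amax=.14):
    """wps: list of (pos,rot). prints suggested rows, returns final"""
    rows=[];P=np.array(P,float)
    for Pt,Mt in wps:
        Pt=np.array(Pt,float);d=np.linalg.norm(Pt-P)*1e3;a=np.linalg.norm(R.from_matrix(M.T@Mt).as_rotvec())
        n=max(1,int(np.ceil(max(d/vmax,a/amax))))
        sl=Slerp([0,1],R.from_matrix([M,Mt])); P0=P.copy()
        for i in range(1,n+1):
            q=P0+(Pt-P0)*i/n; m=sl(i/n).as_matrix()
            r=[round(v,1) for v in M.T@(q-P)*1e3]+[round(v,3) for v in R.from_matrix(M.T@m).as_rotvec()]
            rows.append(r); P=P+M@np.array(r[:3])/1e3; M=M@R.from_rotvec(r[3:]).as_matrix()
    for i in range(0,len(rows),12): print(json.dumps(rows[i:i+12]).replace(' ','').replace('.0,',',').replace('.0]',']'))
    print('end',P.round(4)); return P,M
seat0=np.array([.524,.1126,.0385]); sR0=seatR(.013)
E
python3 - <<'E'
from h import *
P,M,s=tool(); Mt=MS(sR0); Md=np.diag([1.,-1,-1])
plan(P,M,[([.47,-.25,.28],Md),(seat0+sR0@[.02,0,.17],Mt)])
E
```

```text
[[35.5,-27.7,-5.4,0,-0,0.049],[34.1,-29.4,-5.4,0,-0,0.048],[32.7,-31,-5.4,0,-0,0.049],[31.1,-32.6,-5.4,0,-0,0.049],[29.5,-34.1,-5.4,0,-0,0.048],[27.8,-35.4,-5.4,0,-0,0.049],[26,-36.7,-5.4,0,-0,0.049],[24.2,-38,-5.4,0,-0,0.048],[22.4,-39.1,-5.4,0,-0,0.049],[0,-40.2,8.8,0,0.048,-0.001],[-0.3,-40.2,8.7,0.001,0.049,-0.002],[-0.7,-40.2,8.8,-0,0.048,-0.001]]
[[-1.1,-40.2,8.7,0,0.049,-0.002],[-1.5,-40.3,8.7,0.001,0.048,-0.001],[-1.8,-40.2,8.6,-0,0.049,-0.002],[-2.1,-40.2,8.6,0,0.048,-0.001],[-2.5,-40.2,8.4,0.001,0.049,-0.002],[-2.9,-40.2,8.3,-0,0.048,-0.001]]
end [0.4703 0.1119 0.201 ]
```

```bash
python3 -m pendant '[[35,-28,-5,0,0,0.049],[34,-29,-5,0,0,0.049],[33,-31,-5,0,0,0.049],[31,-33,-5,0,0,0.049],[30,-34,-5,0,0,0.049],[28,-35,-5,0,0,0.049],[26,-37,-5,0,0,0.049],[24,-38,-5,0,0,0.049],[22,-39,-5,0,0,0.049],[0,-40,9,0,0.048,-0.001],[0,-40,9,0,0.049,-0.001],[-1,-40,9,0,0.048,-0.001]]' &&  python3 -m pendant '[[-1,-40,9,0,0.049,-0.001],[-1,-40,9,0,0.048,-0.001],[-2,-40,9,0,0.049,-0.001],[-2,-40,9,0,0.048,-0.001],[-2,-40,8,0,0.049,-0.001],[-3,-40,8,0,0.048,-0.001],[0,0,0,0,0,0]]'
python3 - <<'E'
from h import *
P,M,s=tool(); print(P.round(4),s['time_s'],s['qpos'],s['contact_force'],np.round(s['orientation'],3))
p=arm.snapshot('wrist'); save(p,'w1.png')
for t in ['cut_block_mid','lever_handle','cam_axis','jaw','jaw_pad']:
    print(t,[(np.round(q['pixel']).tolist(),round(q['score'],2)) for q in arm.look_for(p,t)])
import pickle; pickle.dump(p,open('w1.pkl','wb'))
print(p['pose'].round(3))
E
```

```text
time_s: 3.45
tool_pos: [0.4709, -0.1288, 0.2493]
orientation: [3.141, -0.148, -0.0]
contact_force: [0.6, 0.1, 0.5]
opening: 0.0856
time_s: 4.15
tool_pos: [0.4705, 0.1138, 0.1936]
orientation: [3.14, -0.433, 0.013]
contact_force: [-0.2, -0.6, 0.2]
opening: 0.0854
[0.4705 0.1138 0.1936] 4.15 [ 0.03214779 -0.35139209  2.31143036 -0.01351545  0.74885122  1.59795965] [-0.20684171 -0.61874779  0.23251541] [ 3.14  -0.433  0.013]
cut_block_mid [([138.0, 25.0], 0.85), ([158.0, 173.0], 0.79), ([322.0, 197.0], 0.59)]
lever_handle [([407.0, 88.0], 0.72)]
cam_axis [([318.0, 119.0], 0.81)]
jaw [([320.0, 131.0], 0.67)]
jaw_pad [([319.0, 146.0], 0.55), ([342.0, 95.0], 0.22)]
[[ 0.014  0.991 -0.13   0.48 ]
 [-1.     0.014 -0.     0.115]
 [ 0.002  0.13   0.992  0.356]
 [ 0.     0.     0.     1.   ]]
```

View pics/w1.png

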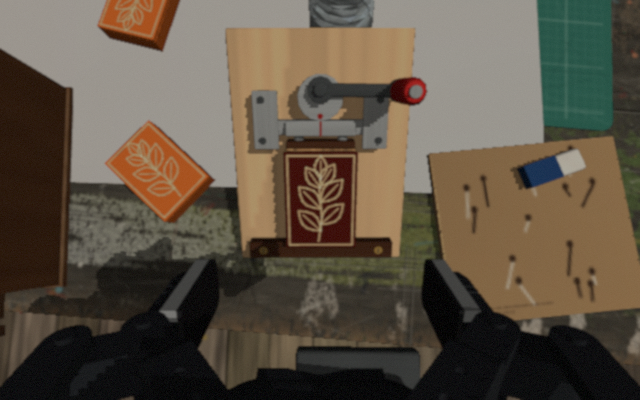

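Run:
```python
import cv2
a=cv2.imread('pics/w1.png')[20:270,215:440]; cv2.imwrite('pics/w1c.png',cv2.resize(a,None,fx=2.4*1.0,fy=2.4,interpolation=cv2.INTER_CUBIC))
```

```text
(no output)
```

View pics/w1c.png

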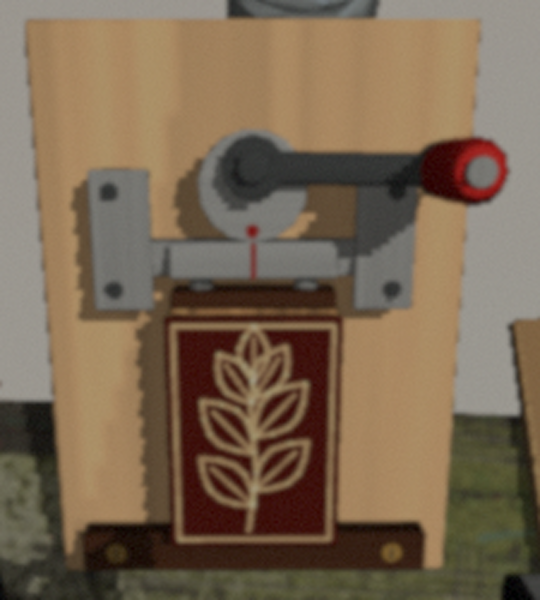

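```bash
cat > fit.py <<'E'
from h import *
import pickle
from scipy.optimize import least_squares
p=pickle.load(open('w1.pkl','rb'))
F=[((42,30,23),(168,317)),((42,-30,23),(341,317)),((-42,-30,23),(336,543)),((-42,30,23),(174,544)),
((136,75,0),(27,19)),((136,-75,0),(480,19)),((-64,-75,0),(442,569)),((-64,75,0),(67,569)),((89.5,-60,69),(482,172)),
((-42,65,12),(88,525)),((-42,-65,12),(420,525))]
def f(q):
    M=seatR(q[3]); return np.concatenate([proj(p,M@(np.array(c)/1e3)+q[:3])-(np.array(u)/2.4+[215,20]) for c,u in F])
o=least_squares(f,[.524,.1126,.0385,.013],loss='soft_l1'); print(o.x.round(4)); print(f(o.x).reshape(-1,2).round(1))
J=o.jac; print(np.sqrt(np.diag(np.linalg.inv(J.T@J))).round(4))
E
python3 fit.py
```

```text
[0.524  0.1141 0.0408 0.0158]
[[-0.8 -0.4]
 [ 1.2 -0.5]
 [ 0.2 -0.2]
 [-0.3 -0.5]
 [ 0.1  0.8]
 [ 0.8  0.6]
 [-0.3 -0.8]
 [ 0.3 -0.5]
 [-1.  -0.5]
 [-1.8  2.2]
 [ 2.4  2. ]]
[0.0004 0.0003 0.001  0.0037]
```

Run:
```python
from h import *
s=arm.snapshot('scene');t=arm.snapshot('top')
print(onz(s,(322.4,156),.2),onz(s,(324.5,208.5),0),onz(t,(272,148.8),.205),onz(t,(284,164),0))
S=np.array([.524,.114,.0405]);M=seatR(.016)
for a in (1.9,1.57,1.25,.8,0): print(a,(S+M@[.0895+.06*np.sin(a),.06*np.cos(a),.048]).round(3))
save(s,'s1.png')
a=cv2.imread('pics/s1.png')[120:270,220:420]; cv2.imwrite('pics/s1c.png',cv2.resize(a,None,fx=4,fy=4,interpolation=cv2.INTER_CUBIC))
for X in [(.70,.089,0),(.70,.089,.2),(.667,.089,0.1),(.70,.056,.1),(.7,.121,.1)]: print(X,(proj(s,X)-[220,120])*4, proj(t,X))
```

```text
[0.71817186 0.10218825 0.2       ] [0.72361395 0.09795302 0.        ] [0.70706145 0.09336144 0.205     ] [0.71064033 0.08973706 0.        ]
1.9 [0.637 0.096 0.146]
1.57 [0.639 0.116 0.147]
1.25 [0.636 0.135 0.146]
0.8 [0.623 0.157 0.14 ]
0 [0.584 0.175 0.122]
(0.7, 0.089, 0) [405.54948045 366.16058349] [284.18457711 167.68457573]
(0.7, 0.089, 0.2) [404.41652297 153.39347901] [274.12309792 152.2877419 ]
(0.667, 0.089, 0.1) [376.28015753 274.93780122] [279.39692853 173.37328198]
(0.7, 0.056, 0.1) [431.7150251  275.61087971] [292.39997176 160.86028884]
(0.7, 0.121, 0.1) [379.91458144 252.32928664] [267.32116649 160.67396977]
```

View pics/s1c.png

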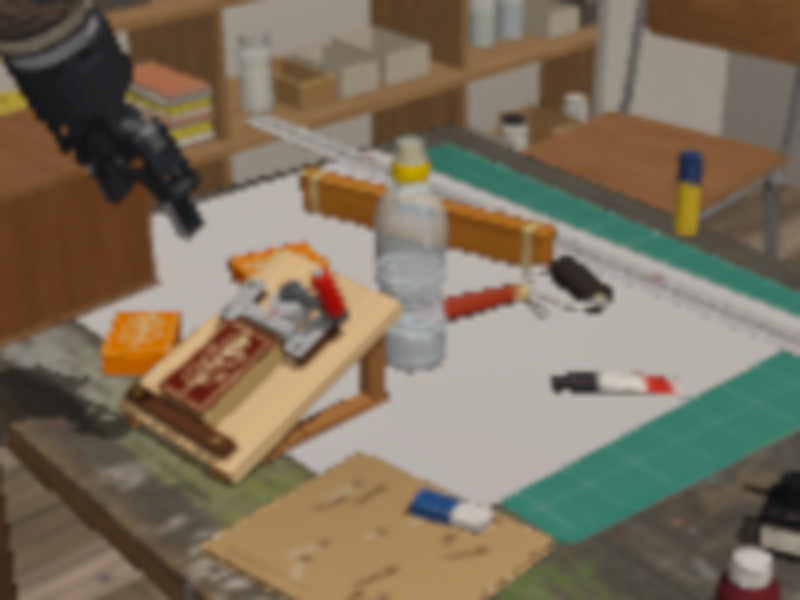

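```bash
cat >> h.py <<'E'
S=np.array([.524,.114,.0405]);SM=seatR(.016);MT=MS(SM)
def sp(x,y,z): return S+SM@(np.array([x,y,z])/1e3)
def tin(): 
    P,M,s=tool(); print('tool in seat mm',(SM.T@(P-S)*1e3).round(1),'roterr',R.from_matrix(MT.T@M).as_rotvec().round(4),'t',s['time_s'],'F',np.round(s['contact_force'],1),'op',round(s['opening'],4)); return P,M
E
python3 - <<'E'
from h import *
P,M=tin()
plan(P,M,[(sp(89.5,-60,95),MT),(sp(89.5,-60,38),MT)])
E
```

```text
tool in seat mm [ 20.4  -4.8 162.6] roterr [-0.0072  0.0006  0.0108] t 4.55 F [ 0.7 -0.5  0.8] op 0.0853
[[23.2,18,22.7,0.002,-0,-0.004],[23.2,18.1,22.6,0.003,-0,-0.003],[23.1,18.3,22.6,0.002,-0.001,-0.004],[-0,-0,28.5,0,0,0],[-0,-0,28.5,0,0,0]]
end [0.59   0.055  0.1127]
```

```bash
python3 -m pendant '[[23,18,23,0.002,0,-0.004],[23,18,22,0.003,0,-0.004],[23,18,22,0.002,0,-0.003],[0,0,0,0,0,0]]' 0.5
python3 - <<'E'
from h import *
P,M=tin()
p=arm.snapshot('wrist'); save(p,'w2.png')
print(proj(p,sp(89.5,-60,69)),proj(p,sp(42,30,23)),proj(p,sp(42,-30,23)))
plan(P,M,[(sp(89.5,-60,38),MT)])
E
```

```text
time_s: 4.95
tool_pos: [0.5667, 0.0533, 0.1629]
orientation: [3.141, -0.434, 0.014]
contact_force: [-0.2, 0.1, -0.4]
opening: 0.0431
tool in seat mm [ 89.6 -61.4  93.3] roterr [-0.0013 -0.0022  0.0019] t 4.95 F [-0.2  0.1 -0.4] op 0.0431
[318.83834571 240.18288918] [188.28811091 275.47802224] [275.47997472 275.39384062]
[[0,-0.7,27.7,0.001,0.001,-0.001],[0,-0.7,27.6,0,0.001,-0.001]]
end [0.59   0.055  0.1128]
```

View pics/w2.png

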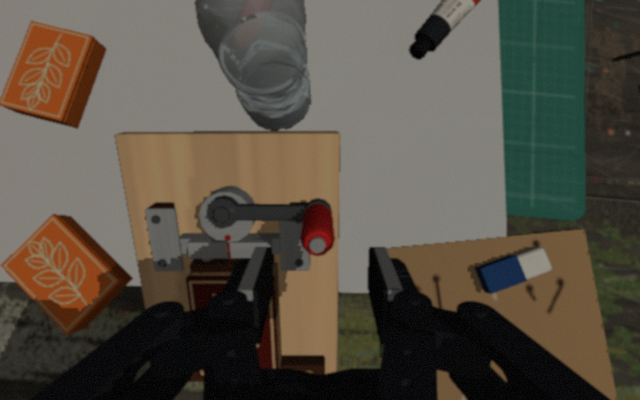

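```bash
python3 -m pendant '[[-1,0,28,0,0,0],[-1,0,28,0,0,0],[0,0,0,0,0,0]]' && python3 -m pendant '[[0,0,0,0,0,0],[0,0,0,0,0,0],[0,0,0,0,0,0],[0,0,0,0,0,0]]' 0
python3 - <<'E'
from h import *
P,M=tin()
p=arm.snapshot('wrist'); save(p,'w3.png')
E
```

```text
time_s: 5.3
tool_pos: [0.5839, 0.057, 0.1091]
orientation: [-3.141, -0.429, 0.018]
contact_force: [-0.0, 1.4, -0.7]
opening: 0.0429
time_s: 5.7
tool_pos: [0.587, 0.0555, 0.1151]
orientation: [3.138, -0.439, 0.02]
contact_force: [-0.6, -5.6, -0.4]
opening: 0.0166
tool in seat mm [ 87.8 -59.5  41.4] roterr [-0.0018  0.003  -0.0036] t 5.7 F [-0.6 -5.6 -0.4] op 0.0166
```

View pics/w3.png

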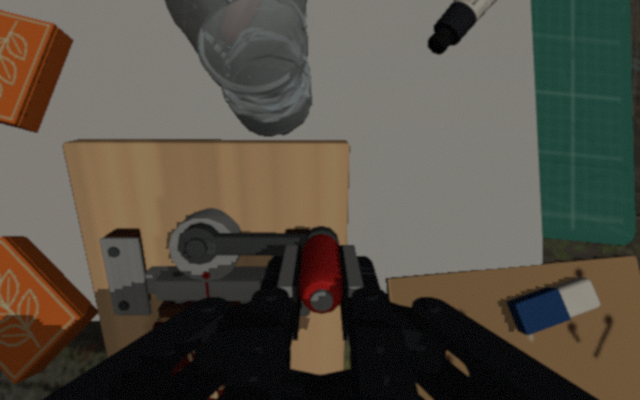

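Run:
```python
import numpy as np
a=np.linspace(3.14,0.3,18); c=np.round(np.c_[60*np.sin(a),-60*np.cos(a)],1)
d=np.diff(c,axis=0).round(1); print(a.round(2)); print(d.tolist())
```

```text
[3.14 2.97 2.81 2.64 2.47 2.3  2.14 1.97 1.8  1.64 1.47 1.3  1.14 0.97
 0.8  0.63 0.47 0.3 ]
[[10.0, -0.9], [9.7, -2.4], [9.1, -4.1], [8.4, -5.6], [7.3, -6.8], [6.0, -8.0], [4.7, -8.8], [3.1, -9.6], [1.5, -9.9], [-0.2, -10.0], [-1.8, -9.8], [-3.5, -9.4], [-5.0, -8.7], [-6.3, -7.8], [-7.6, -6.5], [-8.5, -5.3], [-9.3, -3.7]]
```

```bash
python3 -m pendant '[[10,-1,0,0,0,0],[9.7,-2.4,0,0,0,0],[9.1,-4.1,0,0,0,0],[8.4,-5.6,0,0,0,0],[0,0,0,0,0,0]]'; python3 -m pendant '[[7.3,-6.8,0,0,0,0],[6,-8,0,0,0,0],[4.7,-8.8,0,0,0,0],[3,-9.6,0,0,0,0],[0,0,0,0,0,0]]'
python3 - <<'E'
from h import *
P,M=tin()
p=arm.snapshot('wrist'); save(p,'w4.png')
E
```

```text
time_s: 6.25
tool_pos: [0.6215, 0.0698, 0.1313]
orientation: [3.139, -0.442, 0.019]
contact_force: [3.0, -4.2, -1.6]
opening: 0.0163
time_s: 6.75
tool_pos: [0.6397, 0.1052, 0.1398]
orientation: [-3.141, -0.441, 0.019]
contact_force: [2.2, -0.3, 3.3]
opening: 0.0162
tool in seat mm [146.7 -10.7  41.1] roterr [ 0.0017  0.005  -0.0029] t 6.75 F [ 2.2 -0.3  3.3] op 0.0162
```

View pics/w4.png

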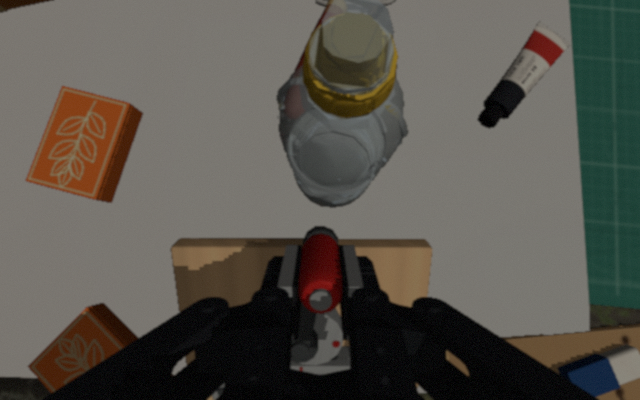

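Smooth, low force; the handle is at (320,265), well clear of the bottle (base edge at row 205). Continue the arc.

```bash
python3 -m pendant '[[1.5,-9.9,0,0,0,0],[-0.2,-10,0,0,0,0],[-1.8,-9.8,0,0,0,0],[-3.5,-9.4,0,0,0,0],[0,0,0,0,0,0]]'; python3 -m pendant '[[-5,-8.7,0,0,0,0],[-6.3,-7.8,0,0,0,0],[-7.6,-6.5,0,0,0,0],[-8.5,-5.3,0,0,0,0],[-9.3,-3.7,0,0,0,0],[0,0,0,0,0,0]]'
python3 - <<'E'
from h import *
P,M=tin()
p=arm.snapshot('wrist'); save(p,'w5.png')
E
```

```text
time_s: 7.3
tool_pos: [0.6336, 0.1451, 0.1367]
orientation: [-3.141, -0.436, 0.019]
contact_force: [-3.0, 1.2, 7.0]
opening: 0.016
time_s: 7.9
tool_pos: [0.5979, 0.1744, 0.1199]
orientation: [3.138, -0.431, 0.021]
contact_force: [-7.0, -6.3, 9.7]
opening: 0.0159
tool in seat mm [101.4  59.2  40.3] roterr [-0.0013 -0.0051 -0.0044] t 7.9 F [-7.  -6.3  9.7] op 0.0159
```

View pics/w5.png

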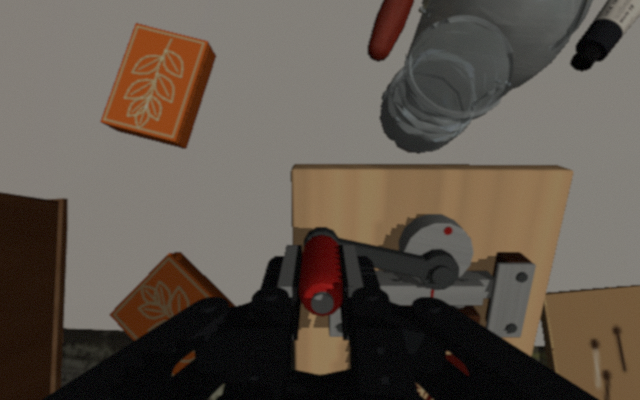

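```bash
python3 -m pendant '[[0,0,0,0,0,0],[0,0,0,0,0,0],[0,0,-20,0,0,0],[0,0,-35,0,0,0],[0,0,0,0,0,0]]' 0.5
python3 - <<'E'
from h import *
P,M=tin()
plan(P,M,[(sp(-4,0,100),MT),(sp(-4,0,60),MT)])
E
```

```text
time_s: 8.45
tool_pos: [0.5777, 0.1753, 0.1739]
orientation: [-3.14, -0.442, 0.019]
contact_force: [1.5, -0.2, 1.0]
opening: 0.0429
tool in seat mm [105.9  60.4  97.8] roterr [ 0.0025  0.0053 -0.0025] t 8.45 F [ 1.5 -0.2  1. ] op 0.0429
[[-36.7,20.1,-1,-0.001,-0.002,0.001],[-36.6,20.1,-0.9,-0.001,-0.002,0.001],[-36.7,20.1,-0.8,-0.001,-0.001,0],[-0,-0,40,0,-0,0]]
end [0.495  0.1135 0.0932]
```

```bash
python3 -m pendant '[[-36,20,-1,0,-0.002,0],[-35,20,-1,0,-0.002,0.001],[-35,20,-1,0,-0.001,0],[0,0,40,0,0,0],[0,0,0,0,0,0],[0,0,0,0,0,0]]' 0.84
python3 - <<'E'
from h import *
P,M=tin()
p=arm.snapshot('wrist'); save(p,'w6.png')
for c in [(42,30,23),(42,-30,23),(-42,30,23),(-42,-30,23)]: print(proj(p,sp(*c)).round(1))
E
```

```text
time_s: 9.05
tool_pos: [0.4964, 0.1129, 0.0904]
orientation: [-3.141, -0.427, 0.017]
contact_force: [-0.0, -0.5, -0.1]
opening: 0.0715
tool in seat mm [-3.9 -0.7 56.8] roterr [ 0.0011 -0.0091 -0.0012] t 9.05 F [-0.  -0.5 -0.1] op 0.0715
[261.4 149. ]
[379.6 149.3]
[268.5 292.5]
[371.7 292.8]
```

View pics/w6.png

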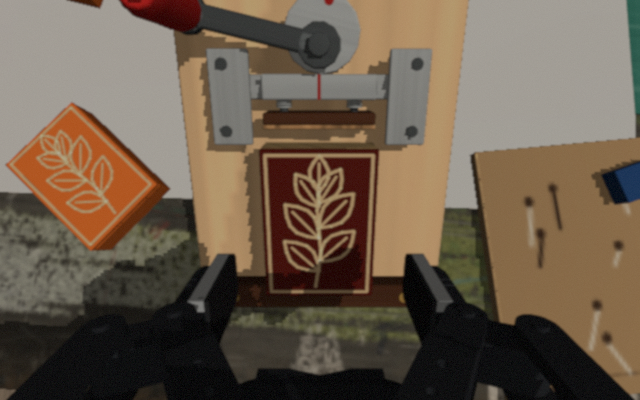

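```bash
python3 -m pendant '[[1,0,20,0,0.002,0],[1,0,20,0,0.002,0],[0,0,15,0,0.002,0],[0,0,0,0,0,0],[0,0,0,0,0,0]]'
python3 - <<'E'
from h import *
for i in range(3):
    P,M=tin(); p=arm.snapshot('wrist')
save(p,'w7.png'); print(arm.get_state()['qpos'])
E
```

```text
time_s: 9.6
tool_pos: [0.5231, 0.1135, 0.0438]
orientation: [-3.141, -0.438, 0.018]
contact_force: [-0.1, -0.6, 0.1]
opening: 0.0718
tool in seat mm [ 0.6 -0.5  3.4] roterr [ 0.0011  0.002  -0.0018] t 9.6 F [-0.1 -0.6  0.1] op 0.0718
tool in seat mm [ 0.7 -0.5  3.6] roterr [ 0.0011  0.0026 -0.0017] t 9.65 F [-0.1  0.2 -0.1] op 0.0718
tool in seat mm [ 0.7 -0.5  3.8] roterr [ 0.0011  0.003  -0.0017] t 9.7 F [ 0.8 -0.4  0. ] op 0.0718
[ 0.02514545  0.05093554  2.28892571 -0.00805633  0.36240205  1.58499944]
```

View pics/w7.png

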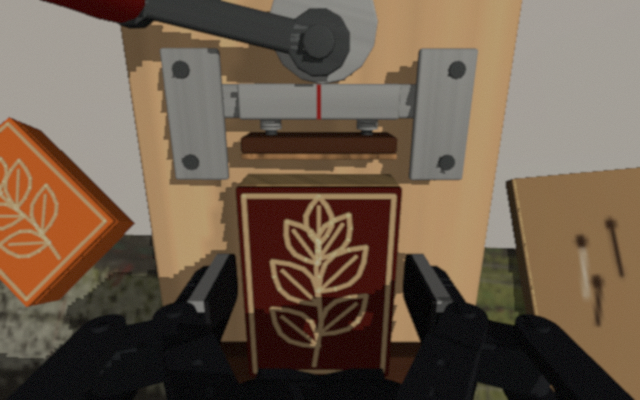

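```bash
python3 -m pendant '[[0,0,5,0,0,0],[0,0,0,0,0,0],[0,0,0,0,0,0]]'; python3 -m pendant '[[0,0,0,0,0,0],[0,0,0,0,0,0],[0,0,0,0,0,0],[0,0,0,0,0,0]]' 0
python3 -c "
from h import *
tin()
p=arm.snapshot('wrist'); save(p,'w7b.png')"
```

```text
time_s: 10.05
tool_pos: [0.5242, 0.1131, 0.0382]
orientation: [-3.141, -0.437, 0.017]
contact_force: [-0.2, -0.4, 0.3]
opening: 0.0722
time_s: 10.45
tool_pos: [0.524, 0.1133, 0.0391]
orientation: [-3.142, -0.436, 0.018]
contact_force: [-9.1, -0.5, 11.9]
opening: 0.0589
tool in seat mm [-0.5 -0.7 -1.2] roterr [ 0.0009 -0.     -0.0017] t 10.45 F [-9.1 -0.5 11.9] op 0.0589
```

View pics/w7b.png

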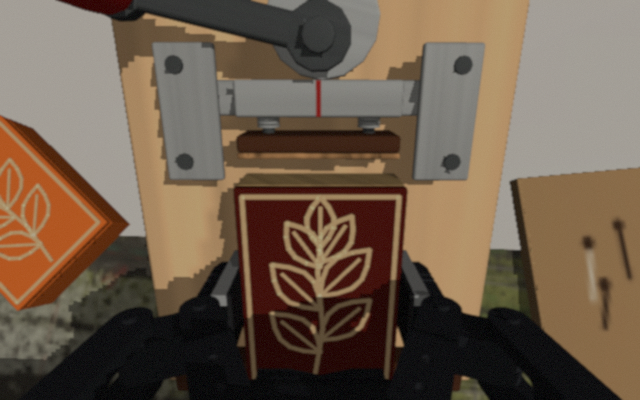

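```bash
python3 -m pendant '[[0,0,-10,0,0,0],[0,0,-20,0,0,0],[0,0,-30,0,0,0],[0,0,-35,0,0,0],[0,0,-35,0,0,0],[0,0,0,0,0,0]]'
python3 - <<'E'
from h import *
P,M=tin()
t=arm.snapshot('top')
c=np.array([(360,235),(527,217),(543,371),(372,387)])/2.5+[170,120]
W=np.array([onz(t,q,.009) for q in c]); print(W.round(3),W.mean(0).round(4))
e=W[0]-W[3];f=W[1]-W[2]; print(np.arctan2(e[1],e[0]),np.arctan2(f[1],f[0]),np.linalg.norm(e),np.linalg.norm(f),np.linalg.norm(W[0]-W[1]))
c=np.array([(435,249),(488,232),(494,249),(441,267)])/2.5+[170,120]
print(np.array([onz(t,q,.02) for q in c]).round(3))
save(t,'t2.png')
p=arm.snapshot('wrist'); save(p,'w8.png')
Md=R.from_euler('z',0.0).as_matrix()@np.diag([1.,-1,-1])
Pt=W.mean(0)+[-.027,0,0]; print(Pt)
plan(P,M,[(P+[.0,0,.02],M),([.47,Pt[1],.15],Md)])
E
```

```text
time_s: 11.1
tool_pos: [0.4708, 0.1125, 0.1614]
orientation: [-3.141, -0.447, 0.018]
contact_force: [1.2, 0.3, 0.3]
opening: 0.059
tool in seat mm [  2.9  -0.7 132.1] roterr [ 0.0012  0.0107 -0.0017] t 11.1 F [1.2 0.3 0.3] op 0.059
[[ 0.568  0.002  0.009]
 [ 0.59  -0.184  0.009]
 [ 0.42  -0.201  0.009]
 [ 0.401 -0.013  0.009]] [ 0.4948 -0.0992  0.009 ]
0.0909746897561915 0.09882504398891187 0.16788674410057824 0.17049142326511402 0.18755979920493943
[[ 0.553 -0.081  0.02 ]
 [ 0.572 -0.14   0.02 ]
 [ 0.553 -0.146  0.02 ]
 [ 0.533 -0.088  0.02 ]]
[ 0.46778499 -0.09915105  0.009     ]
[[8.6,-0,-18,0,0,-0],[-3.5,42.3,5.3,-0.001,-0.089,0.004],[-2.9,42.3,5.5,-0.001,-0.09,0.003],[-2.3,42.4,5.9,-0.001,-0.089,0.004],[-1.5,42.3,6,-0.001,-0.09,0.003],[-0.9,42.3,6.3,-0,-0.089,0.004]]
end [ 0.47   -0.0991  0.15  ]
```

View pics/w8.png

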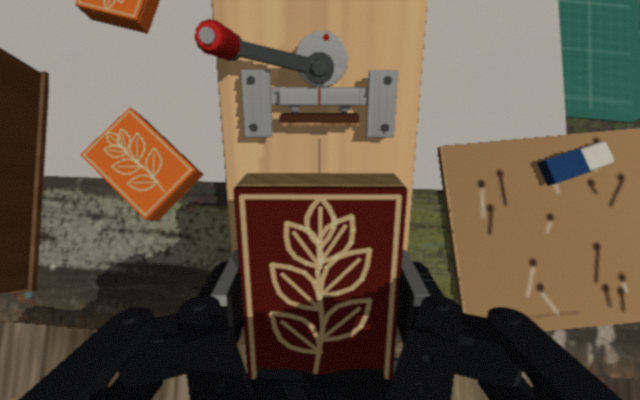

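```bash
python3 -m pendant '[[9,0,-18,0,0,0],[-3,42,5,0,-0.089,-0.012],[-3,42,5,0,-0.09,-0.012],[-2,42,6,0,-0.089,-0.012],[-2,43,6,0,-0.09,-0.012],[-1,43,6,0,-0.089,-0.012],[0,0,0,0,0,0],[0,0,0,0,0,0]]'
python3 - <<'E'
from h import *
P,M,s=tool(); print(P,s['orientation'],s['contact_force'])
Md=R.from_euler('z',0.09).as_matrix()@np.diag([1.,-1,-1])
plan(P,M,[([.465,-.101,.05],Md),([.465,-.101,.0105],Md)])
E
```

```text
time_s: 12.0
tool_pos: [0.474, -0.1004, 0.1446]
orientation: [3.132, 0.015, 0.073]
contact_force: [-0.0, 0.5, -0.3]
opening: 0.0589
[ 0.47395564 -0.1003553   0.14459088] [3.13212185 0.01487161 0.07316513] [-0.04387229  0.52470178 -0.34159525]
[[-2.5,-0.3,31.6,0.003,0.005,-0.006],[-2.7,-0.2,31.5,0.003,0.005,-0.005],[-2.8,-0.2,31.6,0.003,0.005,-0.006],[-0,0,39.5,0,-0,0]]
end [ 0.465  -0.101   0.0105]
```

```bash
python3 -m pendant '[[-3,0,32,0.003,0.005,-0.006],[-3,0,31,0.003,0.005,-0.005],[-3,0,31,0.003,0.005,-0.005],[0,0,20,0,0,0],[0,0,0,0,0,0],[0,0,0,0,0,0]]'
python3 - <<'E'
from h import *
arm.snapshot('wrist');arm.snapshot('wrist')
P,M,s=tool(); print(P,s['orientation'],s['contact_force'])
Md=R.from_euler('z',0.09).as_matrix()@np.diag([1.,-1,-1])
plan(P,M,[([.465,-.101,.0105],Md)])
E
```

```text
time_s: 12.6
tool_pos: [0.4649, -0.1006, 0.0332]
orientation: [3.139, -0.003, 0.093]
contact_force: [0.3, -0.2, -0.6]
opening: 0.0589
[ 0.46644737 -0.10151229  0.0347742 ] [ 3.13705262 -0.00672122  0.09259543] [-0.21332468  1.15996661 -0.45045966]
[[-1.6,-0.8,24.3,0.005,-0.007,0.003]]
end [ 0.465  -0.101   0.0105]
```

```bash
python3 -m pendant '[[0,0,10,0.003,-0.004,0],[0,0,10,0,0,0],[0,0,0,0,0,0],[0,0,0,0,0,0]]'
python3 - <<'E'
from h import *
P,M,s=tool(); print(P,s['orientation'],s['contact_force'])
p=arm.snapshot('scene');save(p,'s3.png')
a=cv2.imread('pics/s3.png')[190:290,250:390]; cv2.imwrite('pics/s3c.png',cv2.resize(a,None,fx=5,fy=5,interpolation=cv2.INTER_CUBIC))
E
```

```text
time_s: 13.1
tool_pos: [0.4651, -0.1016, 0.0129]
orientation: [-3.141, 0.001, 0.091]
contact_force: [0.2, -1.5, -0.7]
opening: 0.0588
[ 0.4650829  -0.10156047  0.0129208 ] [-3.14130475e+00  6.84879725e-04  9.14904501e-02] [ 0.18573236 -1.48818871 -0.70452277]
```

View pics/s3c.png

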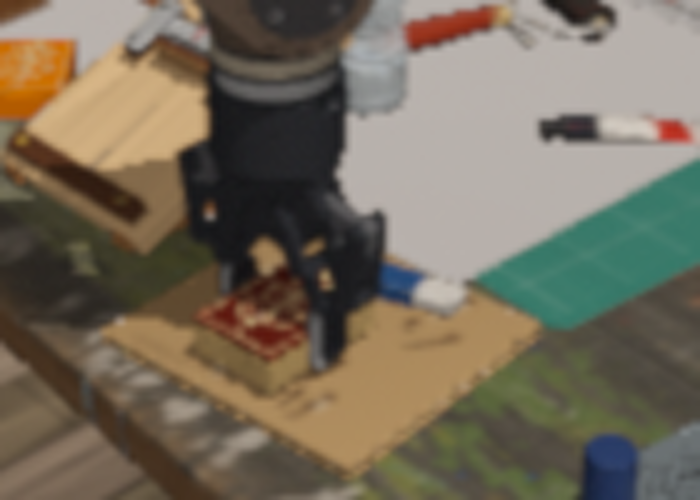

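```bash
python3 -m pendant '[[0,0,2.5,0,0,0],[0,0,0,0,0,0],[0,0,0,0,0,0]]'; python3 -m pendant '[[0,0,0,0,0,0],[0,0,0,0,0,0],[0,0,0,0,0,0]]' 0.9;  python3 -m pendant '[[0,0,-10,0,0,0],[0,0,-30,0,0,0],[0,0,-40,0,0,0],[0,0,-40,0,0,0],[0,0,0,0,0,0]]'
python3 - <<'E'
from h import *
P,M,s=tool(); print(P,s['orientation'],s['contact_force'])
p=arm.snapshot('wrist');save(p,'w9.png')
E
```

```text
time_s: 13.45
tool_pos: [0.4655, -0.1017, 0.011]
orientation: [3.141, -0.0, 0.092]
contact_force: [-0.1, 0.4, -1.3]
opening: 0.0588
time_s: 13.75
tool_pos: [0.4657, -0.1018, 0.0111]
orientation: [3.141, -0.001, 0.092]
contact_force: [-0.8, 0.5, -1.2]
opening: 0.077
time_s: 14.25
tool_pos: [0.4697, -0.1035, 0.1383]
orientation: [3.134, -0.012, 0.092]
contact_force: [0.2, -0.4, 0.2]
opening: 0.0769
[ 0.46966561 -0.10345852  0.13830421] [ 3.13433175 -0.01246978  0.09194051] [ 0.21846752 -0.40214501  0.16388251]
```

View pics/w9.png

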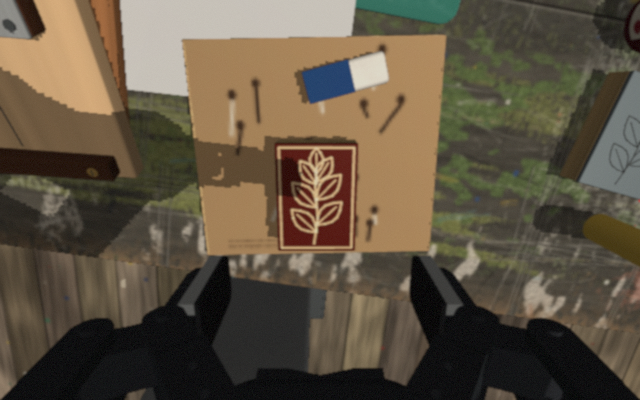

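Run:
```python
from h import *
P,M,s=tool()
Md=R.from_euler('z',0.).as_matrix()@np.diag([1.,-1,-1])
plan(P,M,[([.50,-.34,.19],Md)])
```

```text
[[1.8,39.9,-8.9,0.001,-0.001,0.015],[2.3,39.9,-9,0,-0.002,0.016],[3,39.8,-9,0.001,-0.001,0.015],[3.6,39.8,-9,0.001,-0.001,0.015],[4.2,39.7,-9,0.001,-0.002,0.015],[4.7,39.6,-9.1,0,-0.001,0.016]]
end [ 0.5  -0.34  0.19]
```

```bash
python3 -m pendant '[[2,40,-9,0,0,0.015],[2,40,-9,0,0,0.015],[3,40,-9,0,0,0.015],[4,40,-9,0,0,0.015],[4,40,-9,0,0,0.015],[5,40,-9,0,0,0.015],[0,0,0,0,0,0],[0,0,0,0,0,0]]'
python3 - <<'E'
from h import *
import pickle
P,M,s=tool(); print(P,s['orientation'])
p=arm.snapshot('wrist');save(p,'w10.png');pickle.dump(p,open('w10.pkl','wb'))
for nm in ['fresh_block_mid','red_ink','glue_stick']:
  for k in arm.masks_of(p,nm)[:2]:
    c,_=cv2.findContours(k['region'].astype('uint8'),0,1); c=max(c,key=cv2.contourArea)
    print(nm,k['score'],cv2.minAreaRect(c),onz(p,k['pixel'],.023))
E
```

```text
time_s: 15.1
tool_pos: [0.4976, -0.3403, 0.1835]
orientation: [-3.14, 0.002, 0.0]
contact_force: [-0.1, 0.0, -0.1]
opening: 0.0769
[ 0.49762158 -0.34030907  0.18353731] [-3.13958802e+00  1.50363515e-03  2.38718647e-04]
fresh_block_mid 0.86 ((317.2161865234375, 135.20269775390625), (72.17115020751953, 98.96818542480469), 9.462321281433105) [ 0.53454015 -0.33880325  0.023     ]
fresh_block_mid 0.61 ((327.5, 234.5), (65.0, 35.0), 90.0) [ 0.44107788 -0.34710606  0.023     ]
red_ink 0.71 ((317.4459533691406, 134.82432556152344), (72.82875061035156, 99.46138763427734), 9.462322235107422) [ 0.53616127 -0.33802721  0.023     ]
red_ink 0.67 ((313.7500305175781, 30.749984741210938), (58.68986129760742, 57.982757568359375), 45.0) [ 0.61373172 -0.33569249  0.023     ]
glue_stick 0.58 ((328.5, 234.0), (66.0, 33.0), 90.0) [ 0.44138186 -0.34606809  0.023     ]
```

View pics/w10.png

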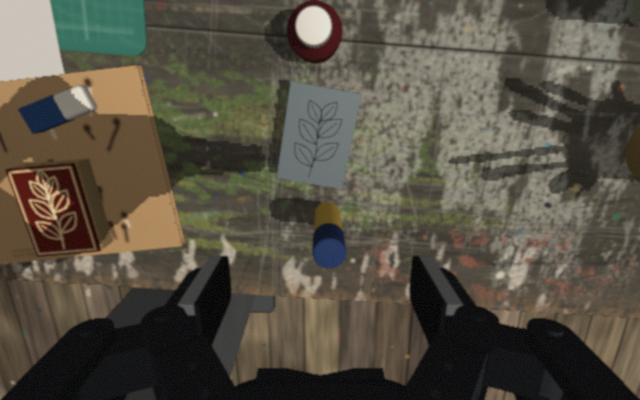

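Run:
```python
import cv2
a=cv2.imread('pics/w10.png')[70:280,260:380]; cv2.imwrite('pics/w10c.png',cv2.resize(a,None,fx=3,fy=3,interpolation=cv2.INTER_CUBIC))
```

```text
(no output)
```

View pics/w10c.png

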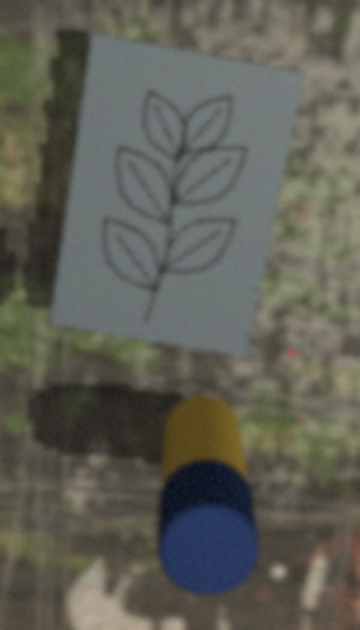

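Run:
```python
from h import *
import pickle
p=pickle.load(open('w10.pkl','rb'))
W=np.array([onz(p,np.array(c)/3+[260,70],.023) for c in [(91,35),(302,72),(245,356),(52,322)]])
print(W.round(4),W.mean(0).round(4))
for a,b in((0,3),(1,2),(0,1),(3,2)): d=W[a]-W[b]; print(np.linalg.norm(d).round(4),np.degrees(np.arctan2(d[1],d[0])))
print('glue',onz(p,np.array([210,548])/3+[260,70],.089), 'ink',onz(p,(315,27),.06))
P,M,s=tool(); c=W.mean(0);y=-.165
Md=R.from_euler('z',-.185).as_matrix()@np.diag([1.,-1,-1])
plan(P,M,[([c[0],c[1],.09],Md)])
```

```text
[[ 0.5776 -0.3148  0.023 ]
 [ 0.5679 -0.3731  0.023 ]
 [ 0.4858 -0.359   0.023 ]
 [ 0.4963 -0.3012  0.023 ]] [ 0.5319 -0.337   0.023 ]
0.0825 -9.461888413562102
0.0833 -9.785104482792008
0.0591 80.59257033523896
0.0587 79.76117148503515
glue [ 0.45500579 -0.34704178  0.089     ] ink [ 0.61318384 -0.33576947  0.06      ]
[[11.4,-0.4,31.3,-0,0,0.063],[11.3,-1.2,31.3,-0.001,0.001,0.062],[11.1,-1.8,31.3,-0,0,0.063]]
end [ 0.5319 -0.3371  0.09  ]
```

```bash
python3 -m pendant '[[11,-0.5,31,0,0,0.057],[11,-1,31,0,0,0.057],[12,-1.5,31,0,0,0.057],[0,0,0,0,0,0],[0,0,0,0,0,0]]' 0.84
python3 - <<'E'
from h import *
P,M,s=tool(); print(P,s['orientation'])
p=arm.snapshot('wrist');save(p,'w11.png')
Rz=R.from_euler('z',-.17).as_matrix()
for c in [(.042,.03),(.042,-.03),(-.042,-.03),(-.042,.03)]: print(proj(p,Rz@[*c,0]+[.532,-.337,.023]).round(1))
Md=Rz@np.diag([1.,-1,-1])
plan(P,M,[([.532,-.337,.003],Md)])
E
```

```text
time_s: 15.8
tool_pos: [0.5322, -0.338, 0.0915]
orientation: [-3.141, 0.001, -0.167]
contact_force: [0.0, -1.3, -0.1]
opening: 0.0716
[ 0.53221573 -0.33801306  0.091526  ] [-3.14077626e+00  1.49129552e-03 -1.66800296e-01]
[270.4 145.8]
[369.3 146.3]
[363.5 269.7]
[275.1 269.3]
[[-0.1,-0.4,44.3,-0,0.001,0.002],[-0.2,-0.5,44.2,-0.001,0,0.001]]
end [ 0.532 -0.337  0.003]
```

View pics/w11.png

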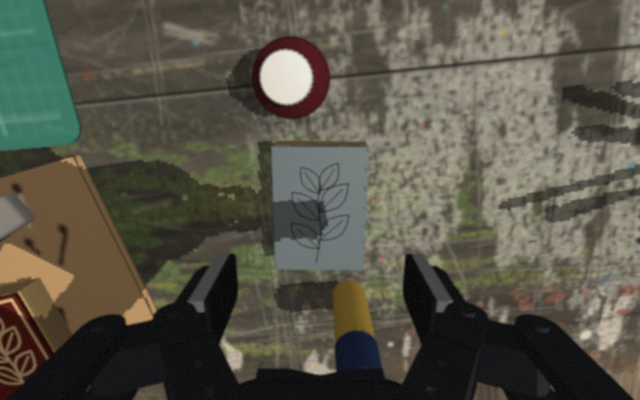

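```bash
python3 -m pendant '[[0,0,30,0,0,0],[0,-0.5,30,0,0,0],[0,0,25,0,0,0],[0,0,0,0,0,0],[0,0,0,0,0,0]]'
python3 - <<'E'
from h import *
arm.snapshot('wrist')
P,M,s=tool(); print(P,s['orientation'],s['contact_force'])
p=arm.snapshot('wrist');save(p,'w12.png')
E
```

```text
time_s: 16.35
tool_pos: [0.5334, -0.3396, 0.0091]
orientation: [3.14, -0.003, -0.169]
contact_force: [0.1, 0.2, -0.5]
opening: 0.0716
[ 0.53400254 -0.34012049  0.00994151] [ 3.13896208 -0.00422982 -0.16912443] [-0.12320452 -0.51987433  0.85459448]
```

View pics/w12.png

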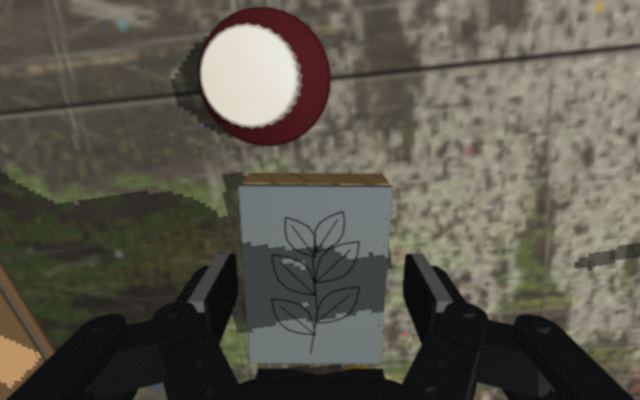

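```bash
python3 -m pendant '[[-1,-2,7,0,0.003,0],[0,0,0,0,0,0],[0,0,0,0,0,0],[0,0,0,0,0,0]]'
python3 -c "
from h import *
P,M,s=tool(); print(P,s['orientation'],s['contact_force'])"
```

```text
time_s: 16.85
tool_pos: [0.5321, -0.3367, 0.0003]
orientation: [3.141, -0.004, -0.169]
contact_force: [0.4, 0.4, 0.9]
opening: 0.0713
[ 5.32126065e-01 -3.36694020e-01  2.64751573e-04] [ 3.14118846 -0.00369257 -0.16920534] [0.39782644 0.4224247  0.93953589]
```

```bash
python3 -m pendant '[[0,0,-1.5,0,0,0],[0,0,0,0,0,0],[0,0,0,0,0,0]]';python3 -m pendant '[[0,0,0,0,0,0],[0,0,0,0,0,0],[0,0,0,0,0,0],[0,0,0,0,0,0]]' 0
python3 -c "
from h import *
P,M,s=tool(); print(P,s['orientation'],s['contact_force'])"
```

```text
time_s: 17.15
tool_pos: [0.5321, -0.3368, 0.0017]
orientation: [3.141, -0.004, -0.169]
contact_force: [-0.7, -0.4, 0.1]
opening: 0.0718
time_s: 17.55
tool_pos: [0.5324, -0.337, 0.0021]
orientation: [3.141, -0.004, -0.169]
contact_force: [-0.2, -0.6, 3.2]
opening: 0.0587
[ 0.53240675 -0.33703354  0.00207331] [ 3.1408205  -0.00438623 -0.16937543] [-0.20448576 -0.61212697  3.18593201]
```

```bash
python3 -m pendant '[[0,0,-20,0,0,0],[0,0,-40,0,0,0],[0,0,-45,0,0,0],[0,0,-45,0,0,0],[0,0,0,0,0,0]]'
python3 - <<'E'
from h import *
P,M,s=tool(); print(P,s['orientation'],s['opening'])
plan(P,M,[([.50,-.1,.19],np.diag([1.,-1,-1])),(sp(3,0,110),MT)])
p=arm.snapshot('wrist');save(p,'w13.png')
E
```

```text
time_s: 18.05
tool_pos: [0.5348, -0.3393, 0.1597]
orientation: [3.134, -0.015, -0.169]
contact_force: [1.4, -0.9, -0.5]
opening: 0.0588
[ 0.53481719 -0.33932794  0.15965372] [ 3.13392271 -0.0153063  -0.16905243] 0.05878963249687891
[[-12.4,-38.3,-5.5,0.001,-0.002,-0.028],[-11.2,-38.6,-5.5,0.002,-0.003,-0.028],[-10.3,-39,-5.4,0.001,-0.002,-0.029],[-9,-39.2,-5.3,0.002,-0.003,-0.028],[-8.1,-39.5,-5.2,0.001,-0.002,-0.028],[-6.9,-39.7,-5.2,0.002,-0.003,-0.028],[-3.9,-42.7,9.7,0.001,0.087,-0.003],[-4.7,-42.6,9.4,0,0.088,-0.003],[-5.3,-42.7,9,0.001,0.087,-0.004],[-5.9,-42.7,8.5,0.001,0.087,-0.003],[-6.5,-42.7,8,0,0.088,-0.003]]
end [0.4803 0.1133 0.1414]
```

View pics/w13.png

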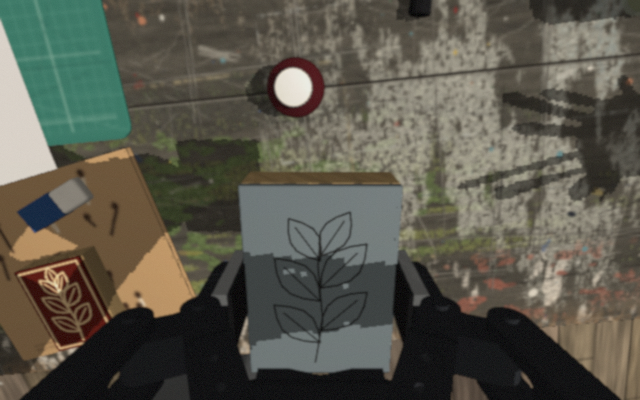

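```bash
python3 -m pendant '[[-12,-38,-5,0.001,-0.002,-0.028],[-11,-39,-5,0.001,-0.002,-0.028],[-10,-39,-5,0.001,-0.002,-0.029],[-9,-39,-5,0.001,-0.002,-0.028],[-8,-40,-5,0.001,-0.002,-0.028],[-7,-40,-5,0.002,-0.003,-0.028],[-4,-43,9,0,0.087,-0.003],[-5,-43,9,0,0.088,-0.003],[-5,-42,9,0,0.087,-0.003],[-6,-42,8,0,0.087,-0.003],[-6,-42,8,0,0.088,-0.003],[0,0,0,0,0,0]]'
python3 -m pendant '[[0,0,0,0,0,0],[0,0,0,0,0,0]]'
python3 - <<'E'
from h import *
P,M=tin()
plan(P,M,[(sp(3,0,50),MT)])
p=arm.snapshot('wrist');save(p,'w14.png')
E
```

```text
time_s: 19.3
tool_pos: [0.4714, 0.1195, 0.1301]
orientation: [-3.136, -0.417, 0.019]
contact_force: [-0.6, -0.9, -2.1]
opening: 0.0587
time_s: 19.5
tool_pos: [0.478, 0.1148, 0.136]
orientation: [-3.137, -0.426, 0.012]
contact_force: [-0.2, 0.7, -0.7]
opening: 0.0587
tool in seat mm [ -1.3   1.5 105.9] roterr [ 0.0025 -0.0099  0.0038] t 19.5 F [-0.2  0.7 -0.7] op 0.0587
[[2.4,0.8,27.9,-0.001,0.005,-0.002],[2.3,0.8,28,-0.001,0.005,-0.002]]
end [0.5056 0.1137 0.0871]
```

View pics/w14.png

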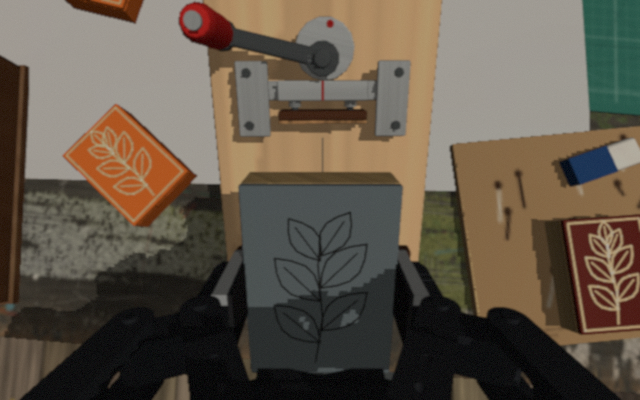

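```bash
python3 -m pendant '[[2,1,28,0,0.004,-0.002],[2,1,28,0,0.004,-0.002],[0,0,0,0,0,0],[0,0,0,0,0,0],[0,0,0,0,0,0]]'
python3 - <<'E'
from h import *
P,M=tin()
p=arm.snapshot('wrist');save(p,'w15.png')
P,M=tin()
print(proj(p,sp(42,0,19)),proj(p,sp(42+9,28,19)),proj(p,sp(51,-28,19)))
plan(P,M,[(sp(3,0,20),MT)])
E
```

```text
time_s: 20.05
tool_pos: [0.506, 0.1133, 0.0888]
orientation: [-3.139, -0.438, 0.015]
contact_force: [-0.8, 0.1, -1.4]
opening: 0.0588
tool in seat mm [ 4.1 -0.4 51.4] roterr [0.0025 0.0017 0.0005] t 20.05 F [-0.8  0.1 -1.4] op 0.0588
tool in seat mm [ 4.2 -0.3 51.6] roterr [0.0026 0.0023 0.0001] t 20.1 F [-0.6 -0.2 -0.6] op 0.0586
[320.9076487  165.79724625] [265.47786362 148.22924453] [376.44076407 148.37957456]
[[-1.3,-0.2,31.6,-0.003,-0.002,-0]]
end [0.5183 0.1139 0.0599]
```

View pics/w15.png

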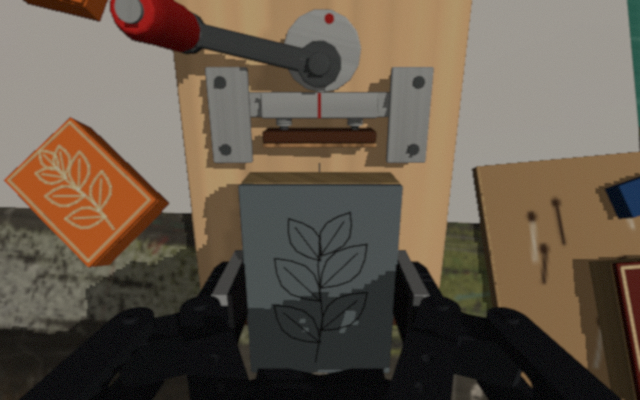

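```bash
python3 -m pendant '[[-1,0,16,-0.003,-0.002,0],[0,0,15,0,0,0],[0,0,0,0,0,0],[0,0,0,0,0,0]]'
python3 - <<'E'
from h import *
arm.snapshot('wrist')
P,M=tin()
p=arm.snapshot('wrist');save(p,'w16.png')
print(proj(p,sp(51,28,19)),proj(p,sp(51,-28,19)))
plan(P,M,[(sp(3,0,4),MT)])
E
```

```text
time_s: 20.5
tool_pos: [0.5176, 0.1142, 0.0599]
orientation: [3.141, -0.435, 0.017]
contact_force: [-0.0, -0.1, -0.6]
opening: 0.0583
tool in seat mm [ 2.7  0.3 20.5] roterr [ 0.     -0.0005 -0.0007] t 20.55 F [ 0.5  0.1 -0.8] op 0.0584
[255.99866984 156.93314605] [389.7382645  157.22388566]
[[0.4,0.3,16.5,-0,0,0.001]]
end [0.5251 0.114  0.0454]
```

View pics/w16.png

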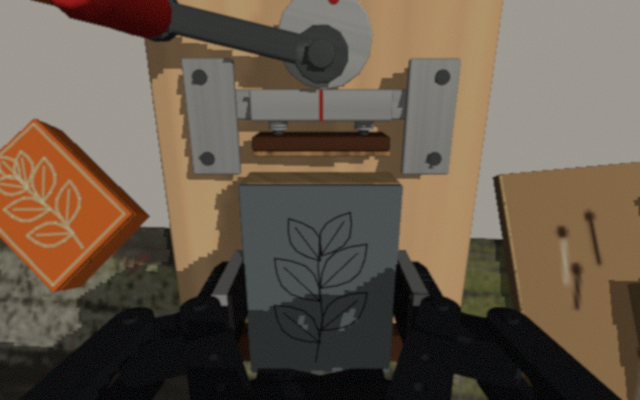

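```bash
python3 -m pendant '[[0.5,0,7,0,0,0],[0,0,7,0,0,0],[0,0,0,0,0,0],[0,0,0,0,0,0]]'
python3 -m pendant '[[0,0,3,0,0,0],[0,0,0,0,0,0],[0,0,0,0,0,0]]'
python3 - <<'E'
from h import *
P,M=tin()
p=arm.snapshot('wrist');save(p,'w17.png')
E
```

```text
time_s: 21.0
tool_pos: [0.5244, 0.1143, 0.0468]
orientation: [3.141, -0.436, 0.017]
contact_force: [-1.6, -0.4, 1.3]
opening: 0.0584
time_s: 21.3
tool_pos: [0.5245, 0.1143, 0.0467]
orientation: [3.141, -0.432, 0.017]
contact_force: [-30.9, -3.8, 37.4]
opening: 0.0584
tool in seat mm [3.  0.3 5.4] roterr [-0.0003 -0.0045 -0.0012] t 21.3 F [-30.9  -3.8  37.4] op 0.0584
```

View pics/w17.png

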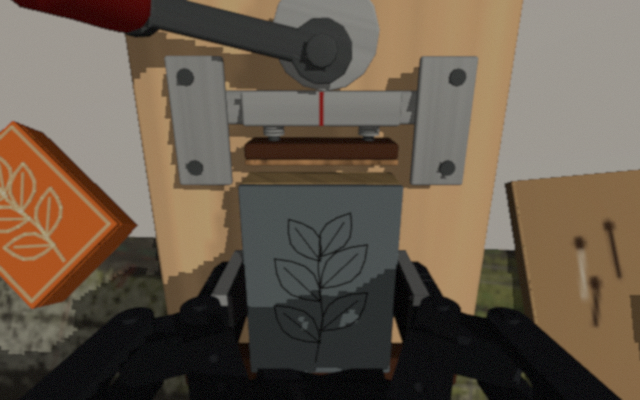

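```bash
python3 -m pendant '[[0,0,-2,0,0,0],[0,0,0,0,0,0],[0,0,0,0,0,0]]'
python3 - <<'E'
from h import *
P,M=tin()
p=arm.snapshot('scene');save(p,'s4.png')
a=cv2.imread('pics/s4.png')[160:260,230:350]; cv2.imwrite('pics/s4c.png',cv2.resize(a,None,fx=6,fy=6,interpolation=cv2.INTER_CUBIC))
E
```

```text
time_s: 21.65
tool_pos: [0.5243, 0.1143, 0.0467]
orientation: [3.141, -0.434, 0.017]
contact_force: [-11.8, -1.0, 17.1]
opening: 0.0584
tool in seat mm [2.9 0.3 5.5] roterr [-0.0001 -0.002  -0.0009] t 21.65 F [-11.8  -1.   17.1] op 0.0584
```

View pics/s4c.png

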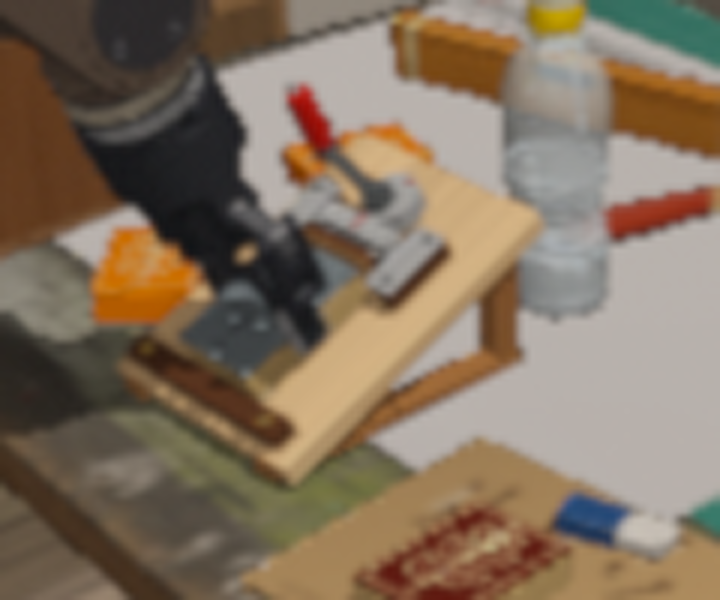

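```bash
python3 -m pendant '[[0,0,0,0,0,0],[0,0,0,0,0,0],[0,0,0,0,0,0]]' 0.84;  python3 -m pendant '[[0,0,-10,0,0,0],[0,0,-20,0,0,0],[0,0,-30,0,0,0],[0,0,0,0,0,0],[0,0,0,0,0,0]]'
python3 - <<'E'
from h import *
P,M=tin()
p=arm.snapshot('wrist');save(p,'w18.png')
for c in [(42,30,23),(42,-30,23),(-42,30,23),(-42,-30,23)]: print(proj(p,sp(*c)).round(1))
E
```

```text
time_s: 22.0
tool_pos: [0.524, 0.1142, 0.045]
orientation: [3.141, -0.433, 0.017]
contact_force: [0.6, 0.4, 0.9]
opening: 0.0716
time_s: 22.5
tool_pos: [0.4992, 0.1139, 0.101]
orientation: [3.141, -0.436, 0.017]
contact_force: [-1.4, -0.5, 0.4]
opening: 0.0718
tool in seat mm [ 3.1  0.3 65.3] roterr [ 0.     -0.0001 -0.0007] t 22.5 F [-1.4 -0.5  0.4] op 0.0718
[266.4 159.7]
[377.9 160. ]
[272.4 295.5]
[370.8 295.7]
```

View pics/w18.png

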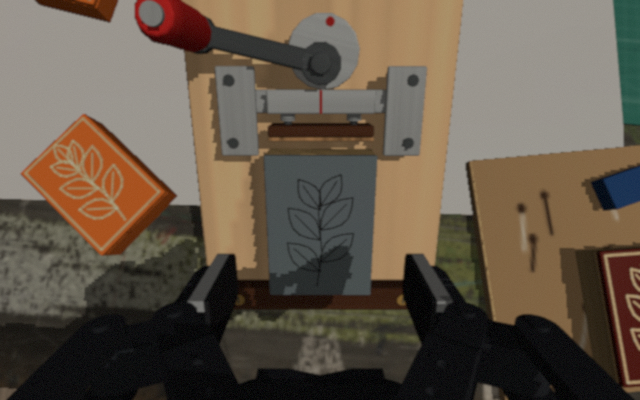

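Run:
```python
import cv2
a=cv2.imread('pics/w18.png')[110:320,220:430]; cv2.imwrite('pics/w18c.png',cv2.resize(a,None,fx=2.8,fy=2.8,interpolation=cv2.INTER_CUBIC))
a=cv2.imread('pics/w6.png')[110:320,220:430]; cv2.imwrite('pics/w6c.png',cv2.resize(a,None,fx=2.8,fy=2.8,interpolation=cv2.INTER_CUBIC))
```

```text
(no output)
```

View pics/w18c.png

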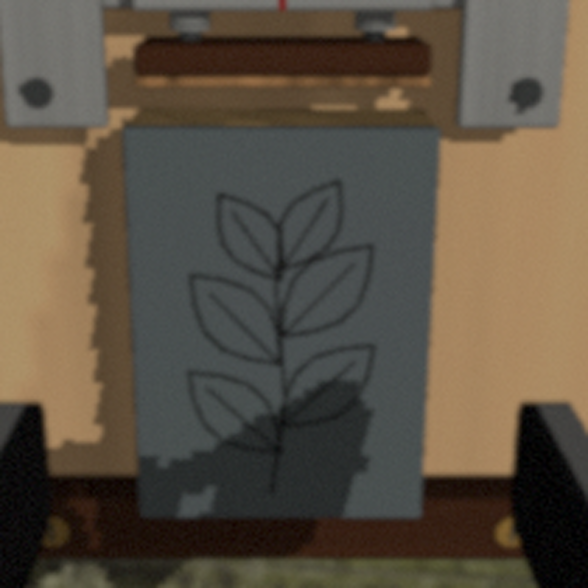

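View pics/w6c.png

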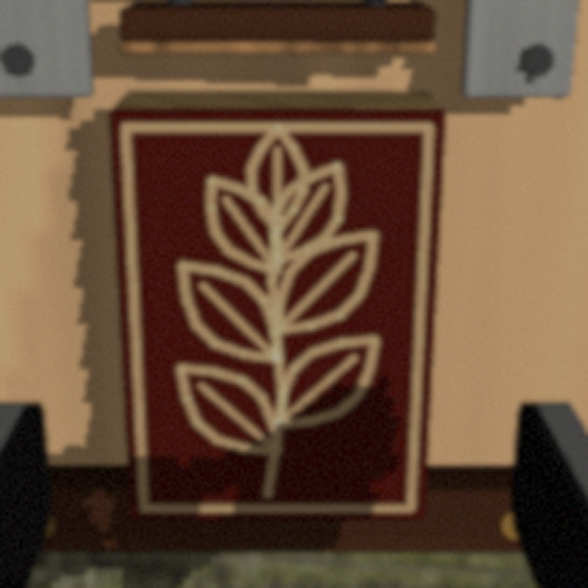

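```bash
cat > fit2.py <<'E'
from h import *
from scipy.optimize import least_squares
def fit(p,uv):
    # params: x,y mm, yaw, pitch, z
    def f(q):
        m=R.from_euler('zyx',[q[3],q[4],0]).as_matrix()
        r=[]
        for c,u in zip([(42,30,11.5),(42,-30,11.5),(-42,-30,11.5),(-42,30,11.5)],uv):
            r+=list(proj(p,sp(*(m@c+q[:3])))-u)
        return np.array(r)
    o=least_squares(f,[0,0,11.5,0,0]); J=o.jac
    print(o.x.round(3),f(o.x).round(1),np.sqrt(np.diag(np.linalg.inv(J.T@J))).round(3)*.4)
E
python3 - <<'E'
from fit2 import *
p=arm.snapshot('wrist')
c=np.array([(124,126),(438,126),(422,518),(140,518)])/2.8+[220,110]
fit(p,c)
q=dict(p); T=np.array(p['pose']).copy()
# w6: tool was at seat (-3.9,-.7,56.8); shift camera
P,M,s=tool()
d=SM@(np.array([-3.9,-.7,56.8])/1e3)+S-P; T[:3,3]+=d; q['pose']=T
fit(q,np.array([(112,110),(442,110),(422,516),(136,516)])/2.8+[220,110])
E
```

```text
[1.2930e+00 8.2800e-01 1.2753e+01 2.0000e-03 4.1000e-02] [-0.  -0.   0.  -0.  -0.1  0.   0.1  0. ] [0.2764 0.1128 0.5792 0.0024 0.01  ]
[3.1000e-01 5.5300e-01 1.2014e+01 5.0000e-03 1.6000e-02] [ 0.3  0.3 -0.1  0.   0.6 -0.3 -0.9 -0.1] [0.2492 0.1088 0.5352 0.002  0.0088]
```

```bash
python3 -m pendant '[[-23,0,10,0,0,0],[0,0,15,0,0,0],[0,0,8,0,0,0],[0,0,0,0,0,0],[0,0,0,0,0,0]]' 0; python3 -m pendant '[[0,0,5,0,0,0],[0,0,0,0,0,0],[0,0,0,0,0,0]]'
python3 -c "
from h import *
tin()"
```

```text
time_s: 23.1
tool_pos: [0.4921, 0.1136, 0.0601]
orientation: [3.141, -0.433, 0.017]
contact_force: [-0.6, 1.2, 0.3]
opening: 0.0008
time_s: 23.4
tool_pos: [0.4942, 0.1137, 0.0561]
orientation: [3.141, -0.434, 0.017]
contact_force: [-0.3, 0.3, 0.3]
opening: 0.0002
tool in seat mm [-20.5   0.2  26.7] roterr [-0.     -0.0019 -0.0006] t 23.4 F [-0.3  0.3  0.3] op 0.0002
```

```bash
for i in 1 2 3; do python3 -m pendant '[[0,0,1.5,0,0,0],[0,0,0,0,0,0]]'; done
python3 -c "
from h import *
tin()"
```

```text
time_s: 23.6
tool_pos: [0.4943, 0.1138, 0.0559]
orientation: [3.141, -0.432, 0.018]
contact_force: [-14.4, -2.1, 18.0]
opening: 0.0002
time_s: 23.8
tool_pos: [0.4944, 0.1138, 0.0558]
orientation: [3.14, -0.43, 0.019]
contact_force: [-29.0, -4.5, 36.9]
opening: -0.0002
time_s: 24.0
tool_pos: [0.4945, 0.1139, 0.0557]
orientation: [3.139, -0.428, 0.02]
contact_force: [-44.8, -6.4, 56.4]
opening: -0.0
tool in seat mm [-20.4   0.3  26.2] roterr [-0.0009 -0.0085 -0.0034] t 24.0 F [-44.8  -6.4  56.4] op -0.0
```

```bash
python3 -m pendant '[[0,0,-10,0,0,0],[0,0,-35,0,0,0],[0,0,-35,0,0,0],[0,0,0,0,0,0]]'
python3 - <<'E'
from h import *
P,M=tin()
plan(P,M,[(sp(106,58.5,100),MT)])
E
```

```text
time_s: 24.4
tool_pos: [0.4642, 0.1135, 0.1297]
orientation: [3.141, -0.444, 0.017]
contact_force: [0.8, 0.4, 1.0]
opening: -0.0001
tool in seat mm [-16.5   0.5 106.1] roterr [ 0.0003  0.0082 -0.0011] t 24.4 F [0.8 0.4 1. ] op -0.0001
[[40.8,-19.3,2.4,-0,-0.003,0],[40.9,-19.3,2.2,-0,-0.002,0.001],[40.8,-19.3,2.2,-0,-0.003,0]]
end [0.5769 0.1734 0.1759]
```

```bash
python3 -m pendant '[[41,-19,2,0,-0.002,0],[41,-19,2,0,-0.002,0],[41,-20,2,0,-0.003,0],[0,0,0,0,0,0],[0,0,0,0,0,0]]' 0.5
python3 - <<'E'
from h import *
P,M=tin()
p=arm.snapshot('wrist');save(p,'w19.png')
P,M=tin()
for a in (.2,.3,.4): print(a,proj(p,sp(89.5+60*np.sin(a),60*np.cos(a),72)).round(1))
print(proj(p,P+M@[0,0,-.019]))
E
```

```text
time_s: 24.9
tool_pos: [0.5756, 0.1734, 0.1691]
orientation: [3.141, -0.425, 0.017]
contact_force: [0.1, 0.5, -0.1]
opening: 0.0429
tool in seat mm [102.   58.6  94.3] roterr [-0.0001 -0.0114 -0.0013] t 24.9 F [ 0.1  0.5 -0.1] op 0.0429
tool in seat mm [100.6  58.2  94.1] roterr [-0.0004 -0.0128 -0.001 ] t 24.95 F [-0.3  0.2 -0.5] op 0.0428
0.2 [321.1 242.4]
0.3 [324.1 232. ]
0.4 [328.2 221.8]
[322.94861172 287.69978152]
```

View pics/w19.png

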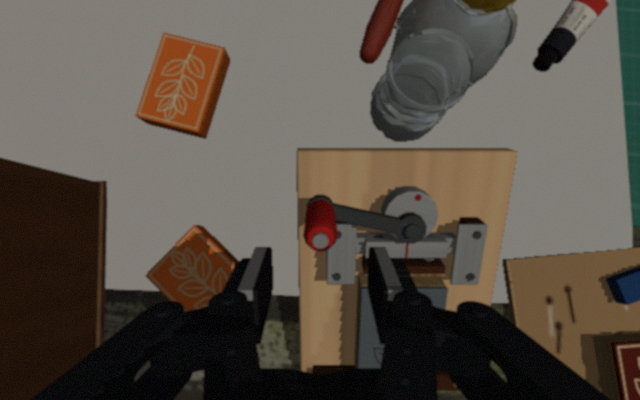

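```bash
python3 -m pendant '[[1,0,18,0,0.004,0],[1,0,18,0,0.004,0],[0,0,17,0,0.002,0],[0,0,0,0,0,0],[0,0,0,0,0,0]]'; python3 -m pendant '[[0,0,0,0,0,0],[0,0,0,0,0,0],[0,0,0,0,0,0],[0,0,0,0,0,0]]' 0
python3 - <<'E'
from h import *
P,M=tin()
p=arm.snapshot('wrist');save(p,'w20.png')
E
```

```text
time_s: 25.45
tool_pos: [0.5979, 0.173, 0.1218]
orientation: [3.141, -0.434, 0.016]
contact_force: [-0.2, 0.4, 1.0]
opening: 0.0422
time_s: 25.85
tool_pos: [0.5996, 0.1738, 0.1242]
orientation: [3.142, -0.438, 0.017]
contact_force: [-3.1, 0.8, 4.1]
opening: 0.0162
tool in seat mm [104.7  58.6  43.5] roterr [ 0.0003  0.0019 -0.0008] t 25.85 F [-3.1  0.8  4.1] op 0.0162
```

View pics/w20.png

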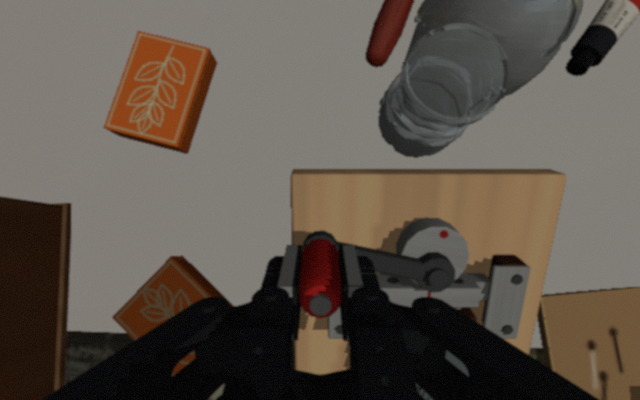

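Run:
```python
import numpy as np
a=np.linspace(.24,3.14,19); c=np.round(np.c_[60*np.sin(a),-60*np.cos(a)],1)
print(a.round(2)); print(np.diff(c,axis=0).round(1).tolist())
```

```text
[0.24 0.4  0.56 0.72 0.88 1.05 1.21 1.37 1.53 1.69 1.85 2.01 2.17 2.33
 2.5  2.66 2.82 2.98 3.14]
[[9.1, 3.1], [8.6, 4.4], [7.7, 5.8], [6.7, 7.0], [5.5, 7.9], [4.2, 8.7], [2.7, 9.3], [1.1, 9.6], [-0.3, 9.6], [-1.9, 9.5], [-3.5, 9.0], [-4.8, 8.4], [-6.1, 7.5], [-7.2, 6.4], [-8.1, 5.2], [-8.9, 3.8], [-9.4, 2.3], [-9.6, 0.8]]
```

```bash
python3 -m pendant '[[9.1,3.1,0,0,0,0],[8.6,4.4,0,0,0,0],[7.7,5.8,0,0,0,0],[6.7,7,0,0,0,0],[5.5,7.9,0,0,0,0],[0,0,0,0,0,0]]'; python3 -m pendant '[[4.2,8.7,0,0,0,0],[2.7,9.3,0,0,0,0],[1.1,9.6,0,0,0,0],[-0.3,9.6,0,0,0,0],[0,0,0,0,0,0],[0,0,0,0,0,0]]'
python3 - <<'E'
from h import *
P,M=tin()
p=arm.snapshot('wrist');save(p,'w21.png')
E
```

```text
time_s: 26.5
tool_pos: [0.6351, 0.1457, 0.1404]
orientation: [-3.142, -0.44, 0.016]
contact_force: [-1.9, -0.1, 5.0]
opening: 0.0162
time_s: 27.1
tool_pos: [0.6425, 0.108, 0.1436]
orientation: [3.14, -0.44, 0.017]
contact_force: [-3.2, 0.0, 5.0]
opening: 0.0161
tool in seat mm [150.8  -7.9  43.4] roterr [-0.0011  0.0038 -0.0008] t 27.1 F [-3.2  0.   5. ] op 0.0161
```

View pics/w21.png

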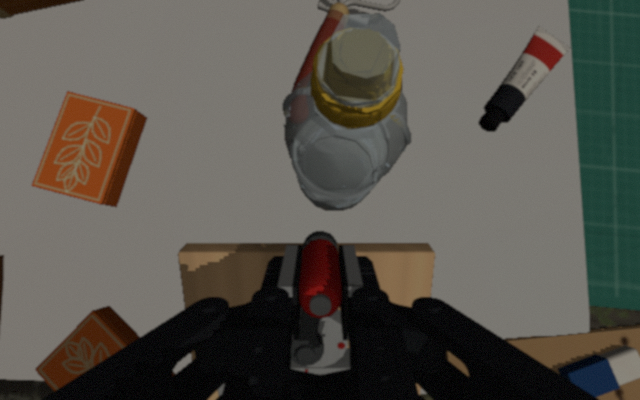

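```bash
python3 -m pendant '[[-1.9,9.5,0,0,0,0],[-3.5,9,0,0,0,0],[-4.8,8.4,0,0,0,0],[-6.1,7.5,0,0,0,0],[0,0,0,0,0,0]]'; python3 -m pendant '[[-7.2,6.4,0,0,0,0],[-8.1,5.2,0,0,0,0],[-8.9,3.8,0,0,0,0],[-9.4,2.3,0,0,0,0],[0,0,0,0,0,0],[0,0,0,0,0,0]]'
python3 - <<'E'
from h import *
P,M=tin()
p=arm.snapshot('wrist');save(p,'w22.png')
a=cv2.imread('pics/w22.png')[180:400,30:330]; cv2.imwrite('pics/w22c.png',cv2.resize(a,None,fx=2.6,fy=2.6,interpolation=cv2.INTER_CUBIC))
E
```

```text
time_s: 27.65
tool_pos: [0.6276, 0.0731, 0.1363]
orientation: [3.141, -0.439, 0.016]
contact_force: [-3.2, 0.6, 6.8]
opening: 0.016
time_s: 28.25
tool_pos: [0.5975, 0.0556, 0.1221]
orientation: [3.141, -0.439, 0.016]
contact_force: [-3.4, 1.7, 6.2]
opening: 0.0164
tool in seat mm [100.2 -59.6  43.2] roterr [-0.0003  0.0023 -0.0004] t 28.25 F [-3.4  1.7  6.2] op 0.0164
```

View pics/w22c.png

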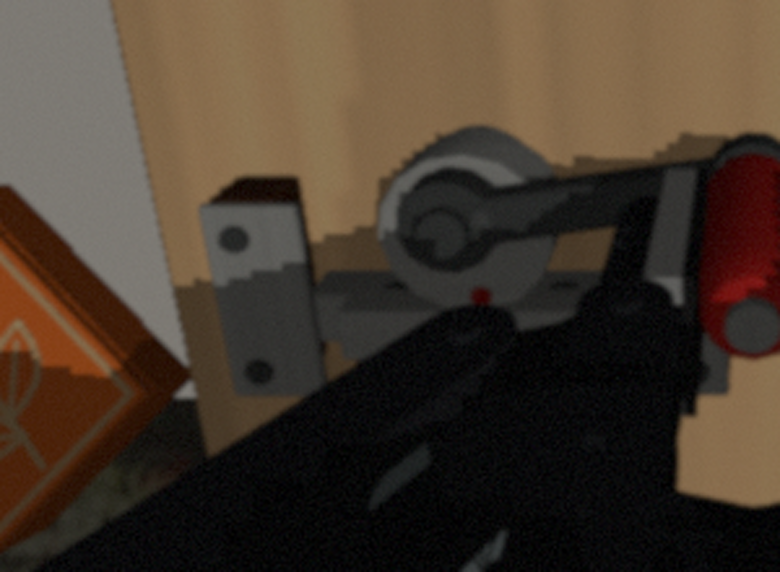

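```bash
python3 -m pendant '[[-5,0.5,0,0,0,0],[-5,0,0,0,0,0],[0,0,0,0,0,0],[0,0,0,0,0,0]]'
python3 - <<'E'
from h import *
P,M=tin()
p=arm.snapshot('wrist');save(p,'w23.png')
a=cv2.imread('pics/w23.png')[180:400,30:330]; cv2.imwrite('pics/w23c.png',cv2.resize(a,None,fx=2.6,fy=2.6,interpolation=cv2.INTER_CUBIC))
E
```

```text
time_s: 28.7
tool_pos: [0.5895, 0.0548, 0.1184]
orientation: [3.141, -0.441, 0.016]
contact_force: [-0.3, 2.0, 5.6]
opening: 0.0158
tool in seat mm [ 91.5 -60.2  43.3] roterr [-0.0008  0.0051 -0.0004] t 28.7 F [-0.3  2.   5.6] op 0.0158
```

View pics/w23c.png

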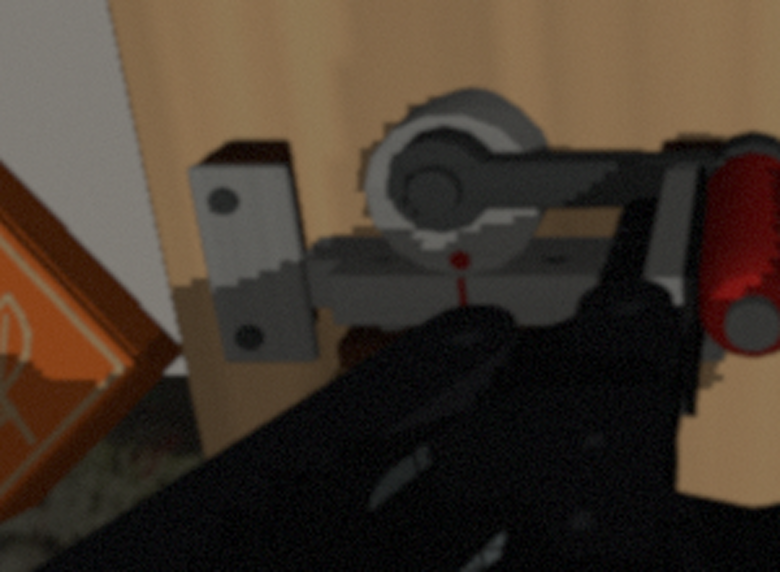

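The red dot (crop 460,260) meets the red index line (462,290). Release, back off, and check from above.

```bash
python3 -m pendant '[[0,0,0,0,0,0],[0,0,0,0,0,0],[0,0,-20,0,0,0],[0,0,-40,0,0,0],[0,0,-40,0,0,0],[0,0,0,0,0,0]]' 0.5
python3 - <<'E'
from h import *
P,M=tin()
plan(P,M,[(sp(0,-10,160),MT)])
E
```

```text
time_s: 29.35
tool_pos: [0.547, 0.0541, 0.2128]
orientation: [3.139, -0.446, 0.018]
contact_force: [0.3, 0.4, 0.3]
opening: 0.0427
tool in seat mm [ 92.8 -60.3 146.8] roterr [-0.0017  0.0093 -0.0014] t 29.35 F [0.3 0.4 0.3] op 0.0427
[[-30.9,-16.8,-4.7,0.001,-0.003,0],[-30.8,-16.8,-4.6,0,-0.003,0.001],[-31,-16.7,-4.5,0.001,-0.003,0]]
end [0.4565 0.1029 0.1855]
```

```bash
python3 -m pendant '[[-31,-17,-4,0,-0.003,0],[-31,-17,-4,0,-0.003,0],[-31,-17,-4,0,-0.003,0],[0,0,0,0,0,0],[0,0,0,0,0,0],[0,0,0,0,0,0]]'
python3 - <<'E'
from h import *
P,M=tin()
p=arm.snapshot('wrist');save(p,'w24.png')
import pickle; pickle.dump(p,open('w24.pkl','wb'))
a=cv2.imread('pics/w24.png')[10:290,210:440]; cv2.imwrite('pics/w24c.png',cv2.resize(a,None,fx=2.1,fy=2.1,interpolation=cv2.INTER_CUBIC))
s=arm.snapshot('scene');save(s,'s5.png')
a=cv2.imread('pics/s5.png')[150:310,230:430]; cv2.imwrite('pics/s5c.png',cv2.resize(a,None,fx=3.7,fy=3.7,interpolation=cv2.INTER_CUBIC))
E
```

```text
time_s: 29.95
tool_pos: [0.4564, 0.1037, 0.1794]
orientation: [3.141, -0.428, 0.016]
contact_force: [0.8, -0.2, 0.8]
opening: 0.043
tool in seat mm [ -2.7  -9.3 154.5] roterr [-0.0006 -0.0079 -0.0004] t 29.95 F [ 0.8 -0.2  0.8] op 0.043
```

View pics/w24c.png

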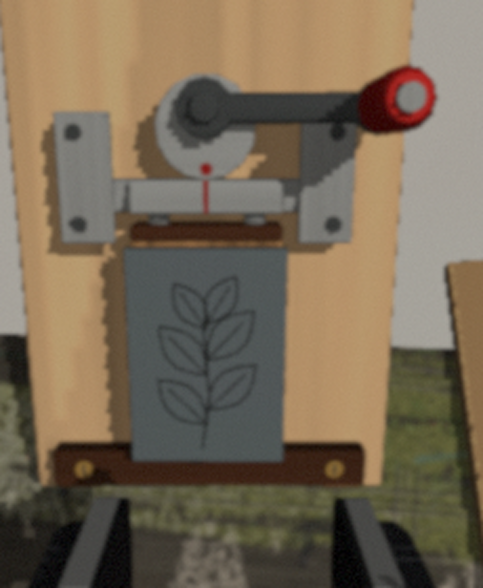

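View pics/s5c.png

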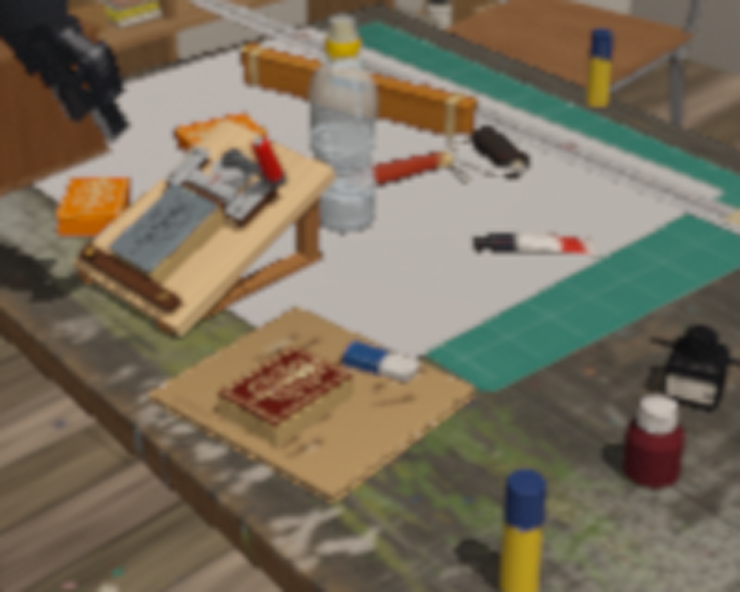

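View pics/w24.png

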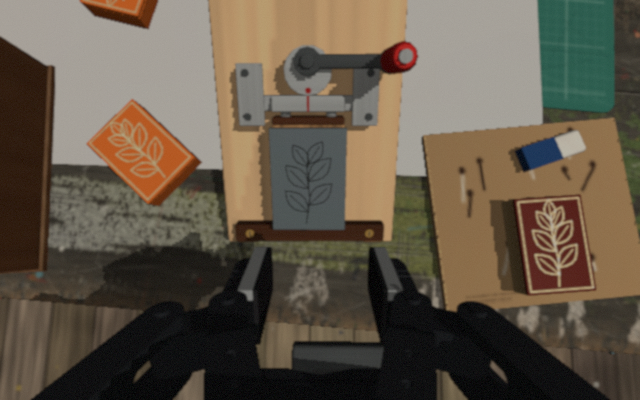

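Run:
```python
from fit2 import *
import pickle
for f,o,sc,cs in [('w1',(215,20),2.4,[(168,317),(341,317),(336,543),(174,544)]),('w24',(210,10),2.1,[(124.5,248.5),(286,248.5),(283,461),(131.5,461)])]:
    p=pickle.load(open(f+'.pkl','rb')); fit(p,np.array(cs)/sc+o)
    # masks-independent gradient refinement
    g=cv2.cvtColor(p['pixels'],cv2.COLOR_RGB2GRAY)
    c=cv2.cornerSubPix(g,(np.array(cs,np.float32)/sc+np.array(o,np.float32)).reshape(-1,1,2).astype(np.float32),(4,4),(-1,-1),(3,50,.01)).reshape(-1,2); print(c.round(1).tolist()); fit(p,c)
```

```text
[-2.203e+00  1.240e-01  6.768e+00  1.000e-03  6.000e-02] [-0.   0.1  0.  -0.1 -0.1  0.1  0.  -0.1] [0.5868 0.1724 1.422  0.0032 0.022 ]
[[285.70001220703125, 153.5], [356.70001220703125, 154.39999389648438], [352.6000061035156, 244.8000030517578], [288.1000061035156, 245.10000610351562]]
[-4.443  0.413 -0.659 -0.009  0.014] [ 0.1  0.3 -0.2 -0.1  0.5  0.3 -0.4 -0.5] [0.6212 0.1768 1.5444 0.0036 0.02  ]
[-5.5600e-01  1.0060e+00  1.2032e+01  2.0000e-03  4.5000e-02] [-0.1 -0.1  0.1 -0.1 -0.4  0.1  0.4  0.1] [0.446  0.1672 1.2152 0.0032 0.022 ]
[[269.29998779296875, 128.3000030517578], [346.79998779296875, 130.10000610351562], [344.3999938964844, 228.8000030517578], [272.5, 228.39999389648438]]
[-6.3000e-02  9.7600e-01  1.2252e+01 -8.0000e-03 -2.4000e-02] [-0.1  0.4  0.4 -0.6 -0.8  0.2  0.4  0. ] [0.448  0.1676 1.2784 0.0032 0.0184]
```

Run:
```python
import cv2
a=cv2.imread('pics/s5.png')[185:245,245:310]; cv2.imwrite('pics/s5d.png',cv2.resize(a,None,fx=9,fy=9,interpolation=cv2.INTER_CUBIC))
a=cv2.imread('pics/w24.png')[80:250,225:400]; cv2.imwrite('pics/w24d.png',cv2.resize(a,None,fx=3.5,fy=3.5,interpolation=cv2.INTER_CUBIC))
```

```text
(no output)
```

View pics/s5d.png

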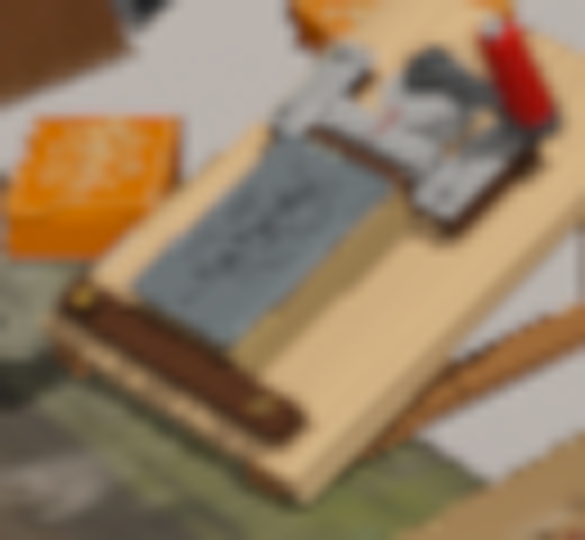

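View pics/w24d.png

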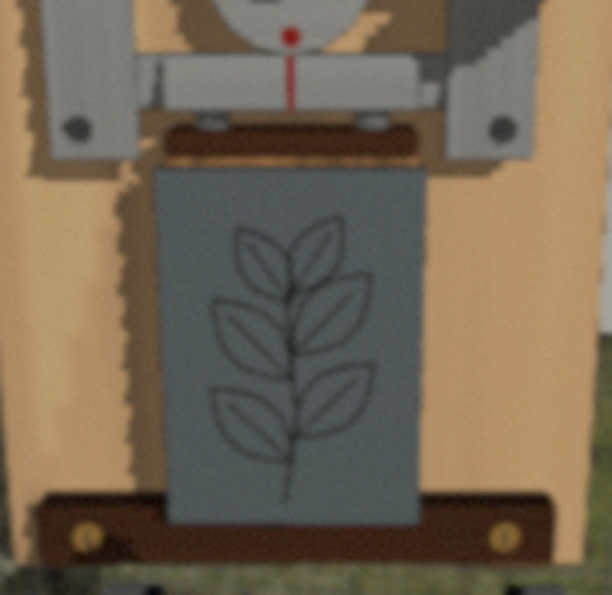

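```bash
python3 -c "
from h import *
print(arm.get_state()['contact_force'],arm.hand_in())"
```

```text
the job is handed in; nothing more can be done
[-0.30324911  0.60733171  0.22467866] None
```

I swung the cam back, lifted the carved block out and laid it flat on the kraft pad. Then I set the grey block in the seat, turned the cam to its high point, and handed in at about 30 s of the 70 s allowed.

**Last checks**
- **Cam:** the red dot meets the index line on the jaw bar.
- **Jaw pad:** it looks pressed back about 2 mm, judged from the gap between bar and pad.
- **Grey block:** about 0.5 mm off along the slope, 1 mm across and 0.1 degrees out of square. It sits behind the fence, between fence and cork.
- **Carved block:** it lies wholly on the pad, about 30 mm from its centre by my estimate, clear of the eraser.
- **Bystanders:** the bottles, glue stick and eraser still stand or lie as before in the pictures; I did not measure them.
- **Arm:** it was clear of everything, with the force reading near zero.

**Where checks disagreed**
- **Board height:** contact felt the grey block and the board about 3 mm higher than my camera fit. The offset was the same when I set the block down and when I pressed on it. I took it as a height error in my fit, with the block flat.
- **Tilt fit:** this was too noisy to settle flatness alone. It gave 0.045 rad from hand-marked corners, against 0.06 rad for the clamped carved block at the start. With refined corners it gave -0.024 rad. The side view shows the block flat.

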